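# Empty the used side of a divided instrument tray and aim the disinfectant at it

## Robot

A 6-joint arm with a two-finger parallel gripper is mounted at the origin on a cart in front of the work surface, level with it; the furniture and walls round the work are solid. World frame = base frame: x ahead of the robot, y to its left, z up, the work surface at z = 0. Lengths are in mm, angles in rad, forces in N, time in s.
With the tool pointing down it reaches from about 250 to 775 mm from the base axis. Payload 4 kg.
Tool frame: the origin (TCP) lies on the centre line of the jaws, within the pads' length; the fingertips stand 11 mm ahead of it and the grasp point (between the pads) lies 8 mm behind it; z points along the fingers, y is the line along which they close (so a half turn about z gives the same grasp; the last joint's range is limited). The gripper opens to 85 mm and grips with 20 to 120 N. Pads are 22 mm wide; open, the fingers measure 114 mm over their backs; the gripper's body (76 mm by 85 mm) begins 54 mm behind the grasp point. The pads swing forward as they close: fully open they stand 13 mm farther back than shut.
Start: joints at [1.097, 0.087, 1.371, -0, 1.684, -0.103], TCP at [199.308, 512.633, 242.341] pointing down, gripper open.
Joint ranges: [-3.1, 3.1], [-0.76, 2.03], [0.27, 2.55], [-1.08, 4.22], [0.17, 2.65], [-2.57, 2.57]. Speed limits (rad/s): [2.79, 2.79, 3.14, 3.14, 3.14, 3.14].

## Interface

Orientations are given as a 3x3 rotation matrix whose columns are the frame's x, y, z axes.
In Python, from rig import bot, viewer, order gives the robot as it stands.
- The arm moves only by the tool move_arm, never from a script. Its argument "moves" is a list of rows, each a list of 6 numbers: the shift along the tool's x, y, z in cm, then the turn, a rotation vector about the tool's x, y, z in degrees. In form: [[dx, dy, dz, wx, wy, wz], ...]. A call has 1 to 8 rows; each row shifts and turns the commanded pose from where the row before left it, along the tool's axes as they then stand; what a row does not reach is not made up. A row lasts 1/8 s, in which the tool goes at most 62.5 mm and 10.7 degrees, less where a joint would pass 70% of its speed; a pose out of reach is approached as far as the arm can. A call with a gripper value outside its range is refused whole. "grip" is the finger opening in cm, from 0 to 8.54, set as the call begins (left out, the last holds). The fingers move at their own pace and stop on an object; "force" is the grip in N (left out, the last holds). Time passes only in rows, so rows that do not move let the fingers close. It gives the time, the measured TCP pose, the force, the opening and the grip force at its end, in the units of the state.
- bot.observe(): the state, without advancing time (a new reading comes with each control period).
- viewer.snapshot(name): name is "scene" or "side" or "wrist"; returns a dict with "pixels" (480x640x3 uint8, red, green, blue), "intrinsics" (3x3 intrinsics, pixels), "rvec" (rotation vector, rad) and "tvec" (3), from world to camera coordinates, as OpenCV has them. Camera axes: x right, y down, z forward; pixel columns grow to the right and rows downward; lengths in mm; the calibration is good to about 2 mm. The wrist camera is an equidistant fisheye: a pixel r from the principal point sees the ray r / f radians off the axis. A picture is of the moment at which its call begins. There is no depth.
- order.hand_in(): hands the job in; it is judged then, once.
The state is a dict: "clock": time; "qpos": joint angles; "qvel": joint speeds; "tau": joint torques, N m; "tcp_pos": TCP position; "tcp_rot": TCP orientation; "ft_force": force on the tool from outside, world axes, zero at the start; "ft_torque": the same for the moment, N m; "grip_width": opening from 0.0 (shut) to 1.0 (fully open); "grip_force": force on a finger pad.
Only numpy, scipy, OpenCV 4.12 (cv2) and the standard library are available. Lean on these libraries where they do the work, as an engineer would, in place of code of your own. Each camera call takes 0.05 s, during which the arm holds its last target. There are 200 camera calls.

## Task

The mouth mirror and tweezers in the divided tray are used: pick the tray up by its bar, turn it and tip it low over the empty kidney dish so that both slide off their lip into the dish while the two gel syringes stay in their own section, then set the tray level back where it stood, turned as you like. Next take the brown spray bottle, aim its nozzle from the lip side down into the middle of the emptied section from about 15 cm, hold it steady there for two seconds as for spraying, and stand it back upright in its place. Do not push the kidney dish about, and leave the carton behind it alone.

Things in the scene. Friction and masses are not known exactly. Their poses are not given: they have to be found in the camera images.
- tray: Loose grey plastic tray, 155 (its x) x 150 (its y) x 96 mm, 0.26 kg; origin under its centre, z up. A 5 mm divider along y, 47 mm high, at x = 0, parts it into two equal sections: mirror and tweezers in the one at -x, gel syringes in the one at +x. End walls at y = +-73 mm, 17 to 33 mm high. A grip bar runs along y above the divider.
- tray_grip (a point): Centre of the tray's grip bar, at tray (0, 0, 88) mm: 14 mm thick (tray x), 110 mm long (tray y), 16 mm high. Under it, between two uprights at y = +-46 mm (18 mm wide), is open space down to the divider's top at 47 mm.
- section_a (a point): Centre of the floor of the section that holds the mirror and tweezers, at tray (-28, 0, 7) mm. The floor is flat from the divider to x = -42 mm, then a straight lip rises outward at 22 degrees. The other section is its mirror image.
- lip_a (a point): Middle of the edge of that section's pouring lip, at tray (-76, 0, 20) mm. Floor and lip are glossy (friction about 0.3): with the tray tipped about its y, this lip low, things start sliding over it at some 40 degrees, and at 50 degrees they slide off at once and fly some 50 mm on.
- mouth_mirror: Used mouth mirror, steel, 114 mm long along its y with a 22 mm round head at the -y end, handle 6 mm thick, 22 g; origin at its middle, underside. Lies in the tray's -x section along tray y.
- tweezers_dish: Used steel tweezers, 115 x 17 x 7 mm, long along their y, 18 g; origin at their middle, underside. Lie beside the mirror in the tray's -x section, nearer the lip.
- etch_syringe_1: Gel syringe with blue barrel, 117 mm long along its y, 14 mm thick, 12 g; origin at its middle, underside. Lies in the tray's +x section along tray y and stays there.
- etch_syringe_2: Gel syringe with white barrel, otherwise like the blue one and lying beside it.
- kidney_dish: Loose stainless kidney dish, 146 (its x) x 253 (its y) x 41 mm, 0.21 kg; origin under its middle, z up. The bean's hollow side faces its +x: at y = 0 the inner floor (2 mm thick) runs from x = -46 to +24 mm and the flared walls reach x = -70 and +45 mm at the rim; the floor is about 180 mm long in y.
- spray_bottle: Loose brown bottle with a white finger pump, 45 mm across, 154 mm high, 0.17 kg, centre of mass about 55 mm up; origin under its centre, z up. The pump and its collar (z = 108 to 154 mm) are 23 mm across, the shoulder below (z < 104 mm) is wider. A thin white spout (7 mm thick) points level from the pump towards the bottle's +x, at z = 146 mm; it is not pressed or turned.
- nozzle (a point): Tip of the spout, at bottle (50, 0, 146) mm; axes as the bottle's. It sprays straight along the bottle's +x, so it points downward only while the bottle is tilted.
- capsule_mixer: Fixed: tall capsule mixer between the tray and the kidney dish, 335 mm high; origin under its middle. Its base covers x = -155 to +155 and y = -128 to +104 mm in its own frame, so one corner points at the robot and leaves about 110 mm of worktop in front; the body narrows a little upward. Carry things round its front.
- clear_bottle: Bystander: clear bottle with a white screw cap, 45 mm across, 136 mm high, no spout; stands fast; origin under its centre. It is near the spray bottle; which of the two stands nearer the mixer varies.
- needle_box: Bystander: closed carton 45 x 95 x 52 mm, behind the kidney dish; origin under its centre.
There are look-alikes about, which are no part of the job. There is more than one size of the spray_bottle; the job needs the larger.

How it is judged (in metres and radians):
On the way, in this order (a step that is already met when the one before it is completed fails the run):
1. the tray is tipped over the kidney dish, low, with the mirror's and tweezers' lip down (angle between tray's own z axis and vertical above 0.45 rad and z of lip_a in the frame of kidney_dish below 0.12 m and horizontal distance between lip_a and kidney_dish below 0.11 m and height (world z) of tray above 0.06 m), for 0.1 s.
2. mirror and tweezers lie in the kidney dish and the gel syringes are still in their section of the tray (x of mouth_mirror in the frame of kidney_dish between -0.075 and 0.075 m and y of mouth_mirror in the frame of kidney_dish between -0.115 and 0.115 m and z of mouth_mirror in the frame of kidney_dish between -0.005 and 0.04 m and linear speed of each of mouth_mirror, tweezers_dish below 0.03 m/s and x of tweezers_dish in the frame of kidney_dish between -0.075 and 0.075 m and y of tweezers_dish in the frame of kidney_dish between -0.115 and 0.115 m and z of tweezers_dish in the frame of kidney_dish between -0.005 and 0.04 m and x of etch_syringe_1 in the frame of tray between 0 and 0.085 m and y of etch_syringe_1 in the frame of tray between -0.08 and 0.08 m and z of each of etch_syringe_1, etch_syringe_2 in the frame of tray below 0.05 m and x of etch_syringe_2 in the frame of tray between 0 and 0.085 m and y of etch_syringe_2 in the frame of tray between -0.08 and 0.08 m), for 0.2 s.
3. the tray stands level back where it stood, let go, the gel syringes in their section (distance of tray from where it was at the start of the episode below 0.06 m and angle between tray's own z axis and vertical below 0.06 rad and height (world z) of tray below 0.005 m and linear speed of tray below 0.02 m/s and contact force between the fingers and tray below 0.2 N and x of etch_syringe_1 in the frame of tray between 0 and 0.085 m and y of etch_syringe_1 in the frame of tray between -0.08 and 0.08 m and z of each of etch_syringe_1, etch_syringe_2 in the frame of tray below 0.05 m and x of etch_syringe_2 in the frame of tray between 0 and 0.085 m and y of etch_syringe_2 in the frame of tray between -0.08 and 0.08 m), for 0.2 s.
4. the nozzle is aimed at the middle of the emptied section from the lip side and held steady (x of section_a in the frame of nozzle between 0.08 and 0.22 m and y of section_a in the frame of nozzle between -0.03 and 0.03 m and z of section_a in the frame of nozzle between -0.03 and 0.03 m and x of nozzle in the frame of tray below -0.028 m and linear speed of spray_bottle below 0.03 m/s and angular speed of spray_bottle below 0.2 rad/s and angle between tray's own z axis and vertical below 0.06 rad and height (world z) of tray below 0.005 m), for 1.5 s.
At the end, for the whole second after the job is handed in: Mirror and tweezers at rest in the kidney dish; both gel syringes in their section; the tray level (0.06 rad) and let go on the worktop and the spray bottle upright (0.06 rad) on it, each within 60 mm of where it stood; the kidney dish upright (all of step 3 and x of mouth_mirror in the frame of kidney_dish between -0.075 and 0.075 m and y of mouth_mirror in the frame of kidney_dish between -0.115 and 0.115 m and z of mouth_mirror in the frame of kidney_dish between -0.005 and 0.04 m and linear speed of each of mouth_mirror, tweezers_dish below 0.03 m/s and x of tweezers_dish in the frame of kidney_dish between -0.075 and 0.075 m and y of tweezers_dish in the frame of kidney_dish between -0.115 and 0.115 m and z of tweezers_dish in the frame of kidney_dish between -0.005 and 0.04 m and distance of spray_bottle from where it was at the start of the episode below 0.06 m and angle between each of spray_bottle, kidney_dish's own z axis and vertical below 0.06 rad and height (world z) of spray_bottle below 0.005 m and linear speed of spray_bottle below 0.02 m/s); the robot touches nothing.
It fails at once if a gel syringe leaves its section of the tray (x of any of etch_syringe_1, etch_syringe_2 in the frame of tray below -0.005 m or x of any of etch_syringe_1, etch_syringe_2 in the frame of tray above 0.09 m or z of any of etch_syringe_1, etch_syringe_2 in the frame of tray above 0.07 m).
It fails at once if the kidney dish is pushed more than 50 mm (distance of kidney_dish from where it was at the start of the episode above 0.05 m).
It fails at once if the carton is moved more than 30 mm (distance of needle_box from where it was at the start of the episode above 0.03 m).
It also fails if it takes over 72 s, if anything falls off the work surface, if the arm or the gripper's body presses on something with over 40 N, if the wrist force passes 120 N, or if a joint passes its speed limit or range.

## Working session

There is one attempt and no reset: what is moved stays moved. The work goes in short steps, Python scripts to look and compute and a tool call to move; the robot and the scene stay as the last step left them, time stands still between calls to the robot, and variables do not carry over. Pictures are saved under pics/ and viewed, at most 10 in all, crops included, and the job is handed in when it is done.

Besides the shell and the picture viewer there is one more tool, called after "Call:" by a JSON object that holds its "api" and its "payload", one argument or row to a line. move_arm: Moves the arm, as the interface text tells. Its arguments: {"type":"object","properties":{"moves":{"type":"array","items":{"type":"array","items":{"type":"number"}}},"grip":{"type":"number"},"force":{"type":"number"}},"required":["moves"]}

```bash
ls; mkdir -p pics
python3 - <<'E'
from rig import bot, viewer
import cv2, pickle
d={}
for n in("scene","side","wrist"):
    s=viewer.snapshot(n); d[n]=s
    cv2.imwrite(f"pics/{n}0.png",s["pixels"][:,:,::-1]); print(n,s["intrinsics"],s["rvec"],s["tvec"])
pickle.dump(d,open("s0.pkl","wb"))
print(bot.observe())
E
```

```text
pics
scene [[513.917373     0.         320.30612723]
 [  0.         513.917373   236.92219067]
 [  0.           0.           1.        ]] [ 2.21797685 -1.10703941  0.42718696] [-318.58509267  420.43045974 1135.52479478]
side [[449.82024896   0.         320.47532298]
 [  0.         449.82024896 243.3110859 ]
 [  0.           0.           1.        ]] [ 0.44797747 -2.48608907  1.574467  ] [ 542.14486745  173.50190116 1214.12791693]
wrist [[371.64829954   0.         321.1074536 ]
 [  0.         371.64829954 235.57769105]
 [  0.           0.           1.        ]] [-2.39089501 -1.63629215 -0.23222165] [-549.04694764  -35.93610461  377.84105768]
{'clock': 0.15, 'qpos': array([ 1.09688140e+00,  8.77876684e-02,  1.37189756e+00, -8.00529117e-07,
        1.68362251e+00, -1.03095377e-01]), 'qvel': array([ 0.00163677, -0.00400163, -0.00375812,  0.00217371,  0.00118767,
       -0.00029396]), 'tau': array([ 9.04777171e-04, -3.52376425e+01, -3.13677943e+01, -2.19396684e-04,
        8.10666766e-03,  4.18208128e-05]), 'tcp_pos': array([199.14279485, 512.28838807, 241.41152144]), 'tcp_rot': array([[-9.32030569e-01,  3.62378818e-01, -7.82011239e-04],
       [ 3.62379619e-01,  9.32029335e-01, -1.52642607e-03],
       [ 1.75712939e-04, -1.70606070e-03, -9.99998529e-01]]), 'ft_force': array([-0.29582654, -0.55254199, -0.65698104]), 'ft_torque': array([ 0.00824485,  0.03129245, -0.02114   ]), 'grip_force': 0.0, 'grip_width': 0.9985447537370389}
```

View pics/scene0.png

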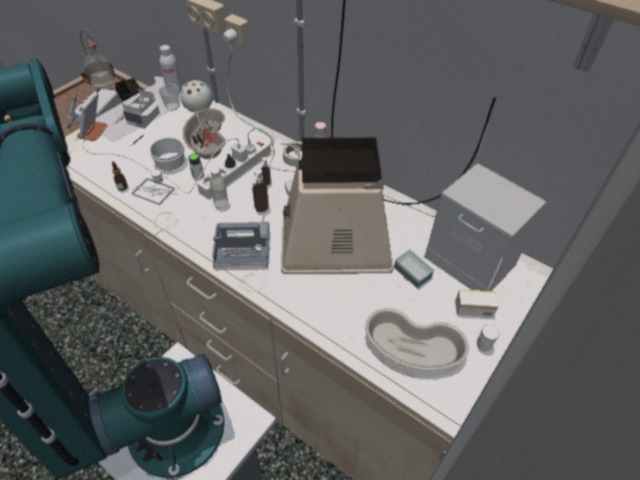

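View pics/side0.png

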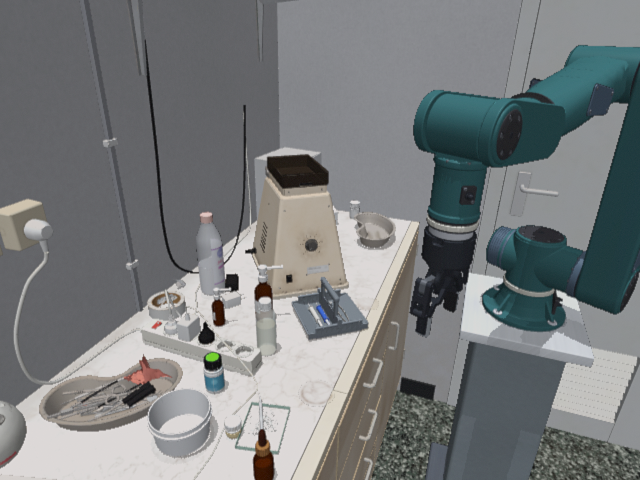

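The kidney dish that is empty is at scene (415,340); the other, full one (205,135) is a look-alike. The tray is at scene (242,245) and side (330,313). Candidates for the spray bottle are the brown ones: side (263,290) large, (218,312) small and the dropper bottles (263,460); scene (262,197), (266,175). I'll enlarge these areas.

```bash
cat > h.py <<'E'
import numpy as np, cv2, pickle
from scipy.spatial.transform import Rotation as R
d=pickle.load(open("s0.pkl","rb"))
def ray(s,u,v,fish=False):
    K=s["intrinsics"]; M=cv2.Rodrigues(s["rvec"])[0]
    p=np.array([(u-K[0,2])/K[0,0],(v-K[1,2])/K[1,1]])
    if fish:
        t=np.linalg.norm(p); c=np.array([*(p/max(t,1e-9)*np.sin(t)),np.cos(t)])
    else: c=np.array([*p,1.])
    return -M.T@s["tvec"], M.T@c
def onz(s,u,v,z,fish=False):
    o,r=ray(s,u,v,fish); return o+r*(z-o[2])/r[2]
def proj(s,P,fish=False):
    M=cv2.Rodrigues(s["rvec"])[0]; c=(M@np.atleast_2d(P).T).T+s["tvec"]; K=s["intrinsics"]
    if fish:
        n=np.linalg.norm(c[:,:2],axis=1); t=np.arctan2(n,c[:,2]); q=c[:,:2]/n[:,None]*t[:,None]
    else: q=c[:,:2]/c[:,2:]
    return q*K[0,0]+K[:2,2]
def crop(s,x,y,w,h,W,H):
    return cv2.resize(s["pixels"][y:y+h,x:x+w,::-1],(W,H),interpolation=cv2.INTER_CUBIC)
E
python3 - <<'E'
from h import *
a=crop(d["scene"],200,160,100,120,400,480)  # 4x
b=crop(d["side"],200,250,200,120,800,480)[:, :400+400]
cv2.imwrite("pics/c1.png",np.hstack([a,crop(d["scene"],350,270,100,120,400,480)]))
cv2.imwrite("pics/c2.png",b)
E
```

```text
(no output)
```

View pics/c1.png

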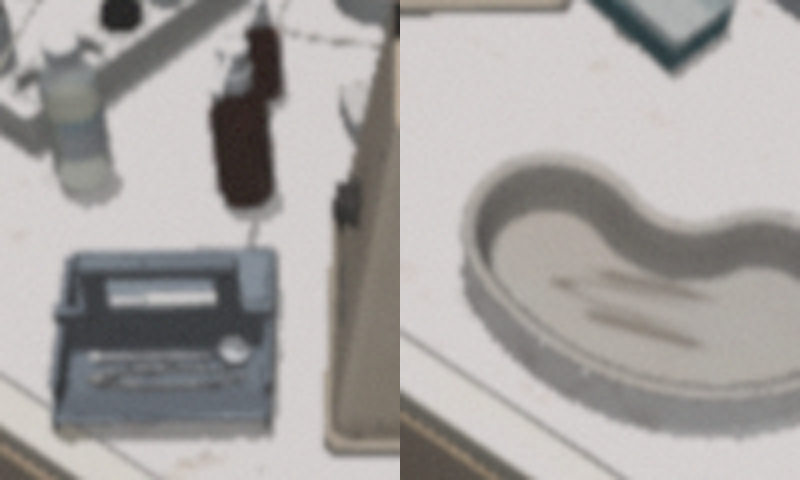

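View pics/c2.png

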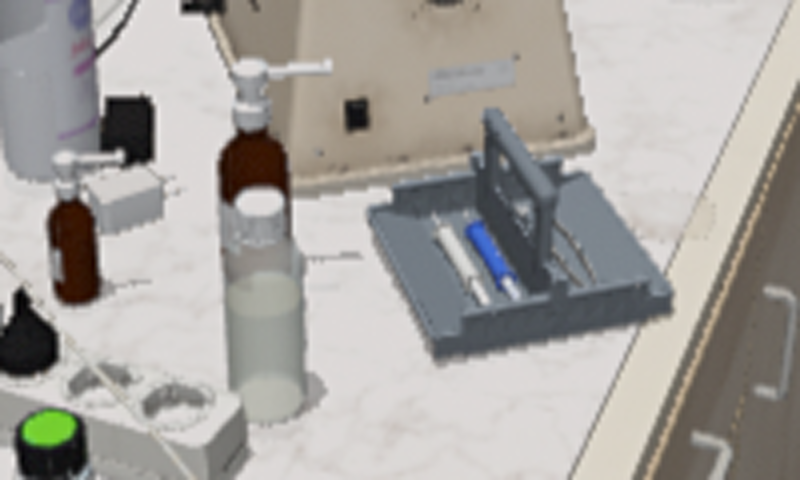

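View pics/wrist0.png

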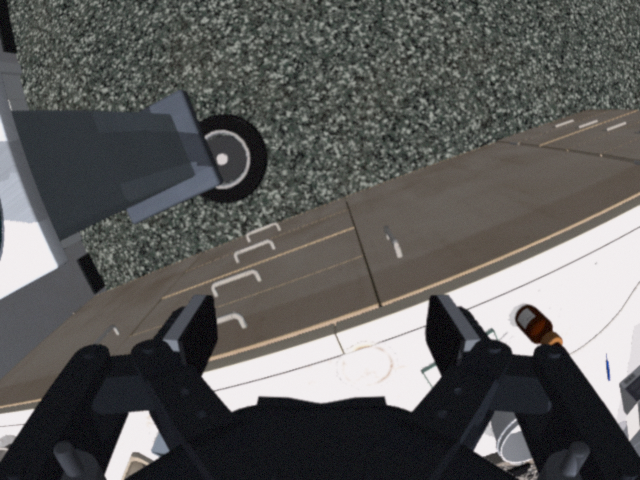

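The large brown spray bottle (side 263,287; scene 260,197) is taller than the small one behind (side 218,312), and the clear one has no spout. The blue and white syringes are on the side toward the bottles, with mirror and tweezers on the robot side. Measuring.

Run:
```python
from h import *
np.set_printoptions(precision=1,suppress=True)
S,D=d["scene"],d["side"]
for n,s in d.items(): print(n,-cv2.Rodrigues(s["rvec"])[0].T@s["tvec"])
for n,s,u,v,z in [("bar near",D,336.2,297.5,96),("bar far",D,322.5,278,96),("+lip far",D,292.5,301.3,20),("+lip near",D,308.75,336.3,20),("-lip near",D,368,322.5,20),("-lip far",D,346,293,20),
 ("-lip sc L",S,214.5,266,20),("-lip sc R",S,268,266,20),("bot base side?",S,261,212,0),("pump top",D,263,266,152),("spout tip",D,282.5,266.8,148),("clear top",D,265,300,136),
 ("dish L",S,366,325,41),("dish R",S,467,350,41),("dish bot",S,412,372,41),("dish hollow",S,428,325,41),("dish topL",S,383,309,41),("dish topR",S,450,321,41),("mixer L",S,283,272,0),("mixer R",S,391,270,0),("carton",S,478,312,0)]: print(n,onz(s,u,v,z))
```

```text
scene [-156.9 -495.4 1139.1]
side [ 180.1 1148.6  668.1]
wrist [132.5 538.2 371.9]
bar near [438.  281.5  96. ]
bar far [498.7 206.7  96. ]
+lip far [573.5 226.2  20. ]
+lip near [480.3 349.7  20. ]
-lip near [364.6 245.9  20. ]
-lip far [454.3 134.8  20. ]
-lip sc L [364.9 234.9  20. ]
-lip sc R [453.2 118.9  20. ]
bot base side? [608.8 281.2   0. ]
pump top [619.1 297.6 152. ]
spout tip [577.3 277.2 148. ]
clear top [560.3 408.4 136. ]
dish L [ 448.3 -202.9   41. ]
dish R [ 536.3 -432.6   41. ]
dish bot [ 408.1 -356.2   41. ]
dish hollow [ 540.6 -324.9   41. ]
dish topL [ 513.  -211.6   41. ]
dish topR [ 583.8 -363.    41. ]
mixer L [473.2  83.4   0. ]
mixer R [ 659.8 -150.7    0. ]
carton [ 680.2 -403.9    0. ]
```

Run:
```python
from h import *
cv2.imwrite("pics/c3.png",crop(d["scene"],350,240,160,120+20,800,700)[:600])
```

```text
(no output)
```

View pics/c3.png

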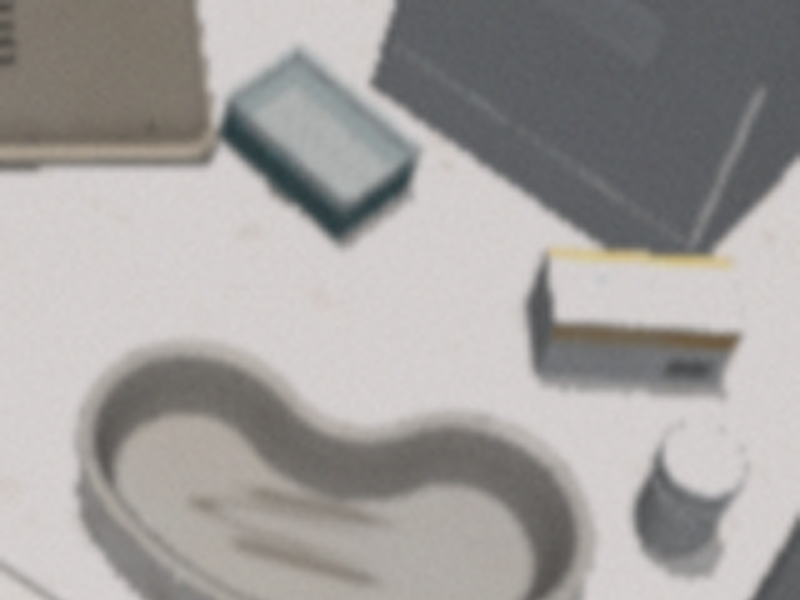

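Call:
{"api": "move_arm", "payload": {
  "moves": [
    [-5.8, -2.6, 0.6, 0, 0, 0],
    [-5.8, -2.6, 0.6, 0, 0, 0],
    [-5.8, -2.6, 0.6, 0, 0, 0],
    [-5.8, -2.6, 0.6, 0, 0, 0],
    [-5.8, -2.6, 0.6, 0, 0, 0],
    [-5.8, -2.6, 0.6, 0, 0, 0],
    [0, 0, 0, 10, 0, 0],
    [0, 0, 0, 10, 0, 0]
  ],
  "grip": 5,
  "force": 80
}}

```text
clock: 1.15
tcp_pos: [462.8, 244.4, 207.8]
tcp_rot: [[-0.93, 0.345, -0.126], [0.368, 0.872, -0.322], [-0.001, -0.346, -0.938]]
ft_force: [0.3, 0.4, -0.2]
grip_width: 0.584
grip_force: 0.0
```

```bash
cat > lg.py <<'E'
from rig import bot
import pickle,os,numpy as np
L=pickle.load(open("log.pkl","rb")) if os.path.exists("log.pkl") else []
o=bot.observe(); L.append(o); pickle.dump(L,open("log.pkl","wb"))
np.set_printoptions(precision=3,suppress=True)
print(o["clock"],o["qpos"],o["tcp_pos"],o["tcp_rot"].ravel(),"F",o["ft_force"],o["grip_force"],o["grip_width"])
E
python3 lg.py
```

```text
1.15 [ 0.51   0.236  1.308 -0.232  1.868 -0.723] [462.82  244.446 207.785] [-0.93   0.345 -0.126  0.368  0.872 -0.322 -0.001 -0.346 -0.938] F [ 0.295  0.373 -0.209] 0.0 0.5835862311214199
```

Call:
{"api": "move_arm", "payload": {
  "moves": [
    [0, 0, 0, -10, 0, 0],
    [0, 0, 0, -10, 0, 0],
    [0, 0, 0, 0, 10, 0],
    [0, 0, 0, 0, 10, 0]
  ]
}}

```text
clock: 1.65
tcp_pos: [460.6, 246.7, 208.3]
tcp_rot: [[-0.875, 0.362, -0.322], [0.339, 0.932, 0.127], [0.346, 0.002, -0.938]]
ft_force: [-0.2, -0.9, -0.0]
grip_width: 0.583
grip_force: 0.0
```

```bash
python3 lg.py
```

```text
1.65 [ 0.258  0.21   1.337  0.216  1.876 -0.906] [460.597 246.735 208.296] [-0.875  0.362 -0.322  0.339  0.932  0.127  0.346  0.002 -0.938] F [-0.169 -0.921 -0.019] 0.0 0.5833785932122133
```

Call:
{"api": "move_arm", "payload": {
  "moves": [
    [0, 0, 0, 0, -10, 0],
    [0, 0, 0, 0, -10, 0],
    [0, 0, 0, 0, 0, 10],
    [0, 0, 0, 0, 0, 10],
    [0, 0, 0, 0, 0, 10],
    [0, 0, 0, 0, 0, 0]
  ]
}}

```text
clock: 2.4
tcp_pos: [461.2, 246.8, 206.7]
tcp_rot: [[-0.628, 0.778, -0.001], [0.778, 0.628, -0.0], [0.0, -0.001, -1.0]]
ft_force: [-0.2, 0.6, -0.2]
grip_width: 0.588
grip_force: 0.0
```

```bash
python3 lg.py
python3 - <<'E'
from h import *
from rig import viewer
s=viewer.snapshot("wrist"); cv2.imwrite("pics/w1.png",s["pixels"][:,:,::-1]); d["w1"]=s; pickle.dump(d,open("s0.pkl","wb"))
E
```

```text
2.4 [ 0.383  0.038  1.493  0.     1.611 -0.296] [461.242 246.823 206.695] [-0.628  0.778 -0.001  0.778  0.628 -0.     0.    -0.001 -1.   ] F [-0.157  0.613 -0.194] 0.0 0.5875923329035067
```

View pics/w1.png

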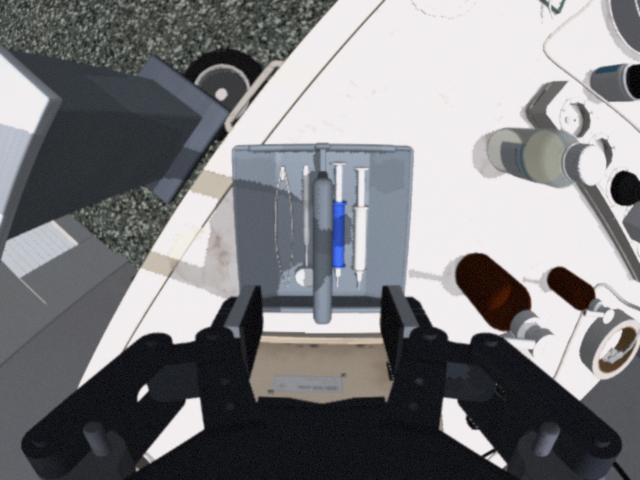

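The wrist view shows the tray squarely aligned: bar from (322,175) to (323,322), syringes to its right and mirror/tweezers to its left, with the spray bottle at (500,295).

```bash
cat > fk.py <<'E'
import numpy as np,pickle
from scipy.optimize import least_squares
from scipy.spatial.transform import Rotation as R
def fk(q,p):
    h,a1,dl,L1,a2,L2,dd,L3,c=p
    Z=lambda a:R.from_euler('z',a).as_matrix(); Y=lambda a:R.from_euler('y',a).as_matrix()
    A=Z(q[0])@Y(q[1]); B=A@Y(q[2]); C=B@Z(q[3])@Y(q[4])
    pos=np.array([0,0,h])+A@[a1,dl,L1]+B@[a2,0,L2]+C@[0,dd,L3]
    return pos,C@Z(q[5]+c)
E
python3 - <<'E'
from fk import *
from h import d,onz
import h
np.set_printoptions(precision=4,suppress=True)
L=pickle.load(open("log.pkl","rb"))
L.append(dict(qpos=np.array([1.0968814,.0877877,1.371898,0,1.68362,-.103095]),tcp_pos=np.array([199.143,512.288,241.41]),tcp_rot=np.array([[-.93203,.36238,-.00078],[.36238,.93203,-.0015],[0,-.0017,-1]])))
def res(p):
    r=[]
    for o in L:
        x,M=fk(o["qpos"],p); r+=[*(x-o["tcp_pos"]),*(300*(M-o["tcp_rot"]).ravel())]
    return np.array(r)
best=min((least_squares(res,[300,0,s*50,450,0,450,0,250,c]) for c in(-1.57,1.57) for s in(1,-1)),key=lambda s:s.cost)
print(best.x,best.cost,res(best.x).round(1)); np.save("p.npy",best.x)
s=d["w1"]
P=lambda u,v,z:onz(s,u,v,z,True)
print("bar",P(322,177,90),P(323,321,90))
for u,v,z in[(233,147,20),(412,147,20),(238,308,20),(408,308,20)]: print(P(u,v,z))
print("bottle base L",P(458,264,0),P(541,345,150),"tip",P(506,340,146),"clear",P(585,162,136),P(500,145,0),"small",P(557,275,0),P(608,316,110))
E
```

```text
[152.5881   0.0006  56.6    448.9994 100.6874 499.7999  -0.0002 313.8003
   1.5708] 0.0014267552898049418 [ 0.  -0.  -0.   0.   0.  -0.   0.  -0.  -0.  -0.   0.   0.   0.  -0.
 -0.   0.   0.   0.   0.  -0.  -0.   0.  -0.   0.   0.  -0.  -0.   0.
  0.   0.   0.  -0.  -0.  -0.  -0.   0.  -0.   0.   0.  -0.  -0.  -0.
  0.  -0.  -0.   0.1 -0.   0. ]
bar [436.4751 278.078   90.    ] [505.0464 194.3806  90.    ]
[365.3149 244.3066  20.    ]
[485.5003 341.3488  20.    ]
[457.541  122.0775  20.    ]
[586.587  225.9897  20.    ]
bottle base L [605.3285 289.4676   0.    ] [617.4768 293.4853 150.    ] tip [592.4677 279.5551 146.    ] clear [555.2933 402.6596 136.    ] [555.9296 406.2194   0.    ] small [717.5128 358.2928   0.    ] [704.634  353.2221 110.    ]
```

```bash
cat >> fk.py <<'E'
p=np.load("p.npy") if __import__("os").path.exists("p.npy") else None
lo=np.array([-3.1,-.76,.27,-1.08,.17,-2.57]);hi=np.array([3.1,2.03,2.55,4.22,2.65,2.57])
def ik(pos,M,q0s=None):
    best=None
    for q0 in (q0s or [[a,.3,1.4,b,1.6,c] for a in(-.6,.4) for b in(0,.9,2.5) for c in(-1.5,0,1.5)]):
        f=lambda q:np.r_[(fk(q,p)[0]-pos)/100,(fk(q,p)[1]-M).ravel()]
        s=least_squares(f,np.clip(q0,lo+.01,hi-.01),bounds=(lo,hi))
        if s.cost<1e-6:
            m=min((s.x-lo).min(),(hi-s.x).min())
            if best is None or m>best[0]: best=(m,s.x)
    return best
def rotz(a): return R.from_euler('z',a,degrees=True).as_matrix()
def roty(a): return R.from_euler('y',a,degrees=True).as_matrix()
# tool pose gripping tray bar: tool y=tray x, tool z=-tray z ; tool x = y cross z = -(tray x × tray z)= tray y
G=np.array([[0,1,0],[1,0,0],[0,0,-1.]])
def traytool(c,yaw,tilt=0,s=1):  # c=tray origin; tilt>0: lip_a low
    T=rotz(yaw)@roty(-tilt); return c+T@[0,0,80.],T@G@np.diag([s,s,1])
E
python3 - <<'E'
from fk import *; from h import *
np.set_printoptions(precision=2,suppress=True)
S=d["scene"]
pts=[(365.6,326),(366,330),(370,317.5),(387,308.6),(423,326.5),(442,322.4),(468.4,346),(425,366),(400,356)]
W=np.array([onz(S,u,v,41) for u,v in pts])
for yaw in(15,20,25,30):
    Q=W@rotz(yaw); print(yaw,Q[:,:2].round(0).tolist())
E
```

```text
15 [[377.0, -312.0], [367.0, -316.0], [405.0, -314.0], [446.0, -346.0], [429.0, -443.0], [458.0, -484.0], [418.0, -558.0], [328.0, -474.0], [331.0, -413.0]]
20 [[349.0, -344.0], [338.0, -347.0], [376.0, -349.0], [414.0, -384.0], [389.0, -479.0], [415.0, -522.0], [368.0, -592.0], [285.0, -501.0], [294.0, -440.0]]
25 [[318.0, -373.0], [307.0, -375.0], [344.0, -380.0], [379.0, -418.0], [346.0, -511.0], [367.0, -556.0], [315.0, -622.0], [241.0, -524.0], [254.0, -464.0]]
30 [[284.0, -399.0], [273.0, -401.0], [309.0, -409.0], [341.0, -450.0], [300.0, -539.0], [318.0, -586.0], [259.0, -647.0], [194.0, -543.0], [213.0, -484.0]]
```

Run:
```python
from fk import *
np.set_printoptions(precision=2,suppress=True)
D=np.array([485,-323,0.])
for yaw in(20,5,35):
  for tilt in(0,30,45,55):
    T=rotz(yaw)@roty(-tilt); lip=D+rotz(20)@[20,0,65.]
    c=lip-T@[-76,0,20.]; r=ik(*traytool(c,yaw,tilt)); print("pour",yaw,tilt,traytool(c,yaw,tilt)[0],r)
for yaw in(-100,-110,-120,-130): print("place",yaw,ik(*traytool(np.array([468,236,0.]),yaw)))
for sx in(1,-1): print("place205",ik(*traytool(np.array([468,236,0.]),-155,0,sx)))
```

```text
pour 20 0 [ 575.21 -290.17  125.  ] (np.float64(1.0315288827339353), array([-0.56,  0.34,  1.3 ,  0.  ,  1.5 , -0.9 ]))
pour 20 30 [ 537.45 -303.91  154.96] (np.float64(0.8633059374084395), array([-0.85,  0.1 ,  1.61,  0.51,  1.26, -1.32]))
pour 20 45 [ 514.43 -312.29  161.17] (np.float64(0.8037866070877584), array([-1.02,  0.07,  1.75,  0.82,  1.26, -1.6 ]))
pour 20 55 [ 498.57 -318.06  161.67] (np.float64(0.7304869409917361), array([-1.12,  0.08,  1.82,  1.01,  1.31, -1.8 ]))
pour 5 0 [ 579.5  -309.54  125.  ] (np.float64(0.9951822475824272), array([-0.58,  0.37,  1.27,  0.  ,  1.51, -0.66]))
pour 5 30 [ 539.48 -313.04  154.96] (np.float64(0.8073661915092991), array([-0.82,  0.05,  1.67,  0.45,  1.12, -1.04]))
pour 5 45 [ 515.06 -315.17  161.17] (np.float64(0.6934088259348907), array([-0.98, -0.04,  1.86,  0.8 ,  1.04, -1.38]))
pour 5 55 [ 498.26 -316.64  161.67] (np.float64(0.586248736714972), array([-1.09, -0.06,  1.96,  1.05,  1.06, -1.64]))
pour 35 0 [ 566.05 -272.57  125.  ] (np.float64(1.0676113222343253), array([-0.54,  0.31,  1.35,  0.  ,  1.49, -1.15]))
pour 35 30 [ 533.13 -295.62  154.96] (np.float64(0.9275800654382995), array([-0.86,  0.17,  1.54,  0.53,  1.4 , -1.56]))
pour 35 45 [ 513.06 -309.67  161.17] (np.float64(0.7913395458500898), array([-1.03,  0.18,  1.62,  0.79,  1.46, -1.78]))
pour 35 55 [ 499.24 -319.35  161.67] (np.float64(0.6546974531832506), array([-1.12,  0.23,  1.65,  0.94,  1.52, -1.92]))
place -100 (np.float64(0.4658079723506314), array([0.36, 0.12, 1.66, 0.  , 1.36, 2.1 ]))
place -110 (np.float64(0.29127504964397977), array([0.36, 0.12, 1.66, 0.  , 1.36, 2.28]))
place -120 (np.float64(0.11674212976318543), array([0.36, 0.12, 1.66, 0.  , 1.36, 2.45]))
place -130 None
place205 None
place205 (np.float64(0.8806730438235243), array([ 0.36,  0.12,  1.66, -0.  ,  1.36, -0.08]))
```

Call:
{"api": "move_arm", "payload": {
  "moves": [
    [-0.7, 0.1, 3, 0, 0, 0],
    [-0.8, 0, 3, 0, 0, 0],
    [0, 0, 3, 0, 0, 0],
    [0, 0, 2.4, 0, 0, 0],
    [0, 0, 1.2, 0, 0, 0],
    [0, 0, 0, 0, 0, 0]
  ]
}}

```text
clock: 3.2
tcp_pos: [471.2, 235.6, 80.3]
tcp_rot: [[-0.627, 0.779, -0.002], [0.779, 0.627, -0.001], [0.001, -0.002, -1.0]]
ft_force: [-0.0, 0.7, -0.0]
grip_width: 0.586
grip_force: 0.0
```

Call:
{"api": "move_arm", "payload": {
  "moves": [
    [0, 0, 0, 0, 0, 0],
    [0, 0, 0, 0, 0, 0],
    [0, 0, 0, 0, 0, 0],
    [0, 0, 0, 0, 0, 0]
  ],
  "grip": 0,
  "force": 90
}}

```text
clock: 3.7
tcp_pos: [472.0, 235.7, 82.5]
tcp_rot: [[-0.626, 0.78, 0.001], [0.78, 0.626, 0.0], [-0.001, 0.001, -1.0]]
ft_force: [-3.7, -2.1, 5.6]
grip_width: 0.146
grip_force: 88.1
```

```bash
python3 lg.py
python3 - <<'E'
from fk import *
M=rotz(39)@G
for x,y in[(471,236),(292,93),(380,-15),(481,-140),(560,-300)]: print(ik(np.array([x,y,210.]),M))
E
```

```text
3.7 [ 0.356  0.125  1.654 -0.     1.361 -0.321] [471.971 235.722  82.496] [-0.626  0.78   0.001  0.78   0.626  0.    -0.001  0.001 -1.   ] F [-3.679 -2.056  5.606] 88.10646057128906 0.14562147023965014
(np.float64(0.8041756776842264), array([ 3.56851506e-01,  4.41756777e-02,  1.48012634e+00, -6.04185559e-11,
        1.61729064e+00, -3.23827047e-01]))
(np.float64(0.2784374403148866), array([ 1.22575139e-01, -4.81562560e-01,  1.90600419e+00, -3.81722469e-10,
        1.71715103e+00, -5.58103413e-01]))
(np.float64(0.46527889357413554), array([-1.88839261e-01, -2.94721106e-01,  1.78157543e+00,  4.67318222e-11,
        1.65473833e+00, -8.69517813e-01]))
(np.float64(0.7463542950264553), array([-3.96459695e-01, -1.36457050e-02,  1.53873411e+00, -4.52115843e-10,
        1.61650425e+00, -1.07713825e+00]))
(np.float64(0.9337785851276632), array([-5.81019658e-01,  2.85431017e-01,  1.20377859e+00,  1.16673734e-10,
        1.65238305e+00, -1.26169821e+00]))
```

Call:
{"api": "move_arm", "payload": {
  "moves": [
    [0, 0, -1, 0, 0, 0],
    [0, 0, -2, 0, 0, 0],
    [0, 0, -2.5, 0, 0, 0],
    [0, 0, -2.5, 0, 0, 0],
    [0, 0, -2.5, 0, 0, 0],
    [0, 0, -1.5, 0, 0, 0],
    [0, -1, 0, 0, 0, 0],
    [0, -2, 0, 0, 0, 0]
  ]
}}

```text
clock: 4.7
tcp_pos: [447.3, 216.5, 199.5]
tcp_rot: [[-0.626, 0.78, -0.002], [0.78, 0.626, -0.001], [0.001, -0.002, -1.0]]
ft_force: [-0.2, -0.5, -3.1]
grip_width: 0.15
grip_force: 88.0
```

Call:
{"api": "move_arm", "payload": {
  "moves": [
    [0, -3, 0, 0, 0, 0],
    [0, -3.5, 0, 0, 0, 0],
    [0, -3.5, 0, 0, 0, 0],
    [0, -3.5, 0, 0, 0, 0],
    [0, -3.5, 0, 0, 0, 0],
    [-1, -2, 0, 0, 0, 0],
    [-2, -1, 0, 0, 0, 0],
    [-3, 0, 0, 0, 0, 0]
  ]
}}

```text
clock: 5.7
tcp_pos: [328.3, 44.5, 199.6]
tcp_rot: [[-0.626, 0.779, -0.002], [0.779, 0.626, 0.0], [0.001, -0.001, -1.0]]
ft_force: [1.2, -0.3, -2.0]
grip_width: 0.14
grip_force: 88.0
```

Call:
{"api": "move_arm", "payload": {
  "moves": [
    [-3.7, 0, 0, 0, 0, 0],
    [-4, 0, 0, 0, 0, 0],
    [-4, 0, 0, 0, 0, 0],
    [-4, 0, 0, 0, 0, 0],
    [-4, 0, 0, 0, 0, 0],
    [-4, 0, 0, 0, 0, 0],
    [-4, 0, 0, 0, 0, 0],
    [-4, 0, 0, 0, 0, 0]
  ]
}}

```text
clock: 6.7
tcp_pos: [527.7, -202.8, 199.0]
tcp_rot: [[-0.626, 0.78, -0.003], [0.78, 0.626, 0.002], [0.003, -0.001, -1.0]]
ft_force: [0.0, 1.2, -3.6]
grip_width: 0.147
grip_force: 88.1
```

Call:
{"api": "move_arm", "payload": {
  "moves": [
    [-3.5, -1, 0, 0, 0, 4],
    [-3, -1, 0, 0, 0, 5],
    [-2, -1, 0, 0, 0, 5],
    [-1, -0.5, 0, 0, 0, 5],
    [0, 0, 0, 0, 0, 0]
  ]
}}

```text
clock: 7.32
tcp_pos: [551.0, -299.9, 198.8]
tcp_rot: [[-0.338, 0.941, -0.003], [0.941, 0.338, 0.002], [0.003, -0.002, -1.0]]
ft_force: [-0.2, -0.1, -2.6]
grip_width: 0.143
grip_force: 88.1
```

```bash
python3 lg.py
python3 - <<'E'
from h import *
from rig import viewer
ims=[]
for n in("scene","wrist"):
    s=viewer.snapshot(n); d["p_"+n]=s; ims.append(s["pixels"][:,:,::-1])
pickle.dump(d,open("s0.pkl","wb"))
a=cv2.resize(ims[0][230:430,320:520],(400,400),interpolation=cv2.INTER_CUBIC)
b=cv2.resize(ims[1],(400,300))
im=np.zeros((400,800,3),np.uint8); im[:,:400]=a; im[:300,400:]=b
cv2.imwrite("pics/p1.png",im)
E
```

```text
7.325 [-0.589  0.274  1.241  0.     1.631 -0.933] [ 550.953 -299.889  198.813] [-0.338  0.941 -0.003  0.941  0.338  0.002  0.003 -0.002 -1.   ] F [-0.191 -0.111 -2.616] 88.07052969932556 0.1431490019002249
```

View pics/p1.png

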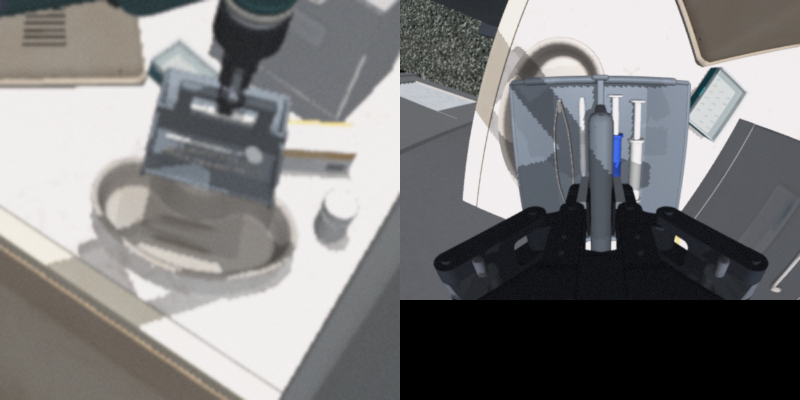

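```bash
cat > rel.py <<'E'
from fk import *
def rel(P0,M0,P1,M1): # tool-frame shift (cm) & rotvec deg
    return np.r_[M0.T@(P1-P0)/10, np.degrees(R.from_matrix(M0.T@M1).as_rotvec())]
E
python3 - <<'E'
from rel import *; from h import *
from rig import bot
np.set_printoptions(precision=2,suppress=True)
s=d["p_wrist"]; D=np.array([485,-323,0.])
print(onz(s,243,61,41,True), "teal", onz(s,(690-400)*1.6,120*1.6,30,True),onz(s,(715-400)*1.6,140*1.6,0,True))
th=np.linspace(0,2*np.pi,60)
o=bot.observe(); P,M=o["tcp_pos"],o["tcp_rot"]
lip=D+rotz(20)@[20,0,65.]
for t,up in[(10,45),(20,30),(30,12),(36,0),(41,0),(45,0),(48,0),(52,0),(55,0)]:
    T=rotz(20)@roty(-t); c=lip+[0,0,up]-T@[-76,0,20.]
    P1,M1=traytool(c,20,t); print(t,rel(P,M,P1,M1),P1); P,M=P1,M1
E
```

```text
[ 450.44 -199.31   41.  ] teal [ 658.27 -236.01   30.  ] [ 726.53 -249.18    0.  ]
10 [  0.01   1.37   1.74 -10.07  -0.13  -0.18] [ 564.33 -294.12  182.29]
20 [ -0.    -1.42   0.25 -10.    -0.     0.  ] [ 551.62 -298.75  177.38]
30 [ -0.    -1.77   0.46 -10.     0.     0.  ] [ 537.45 -303.91  166.96]
36 [ 0.   -1.27  0.28 -6.    0.    0.  ] [ 528.43 -307.19  158.21]
41 [ 0.   -0.55 -0.64 -5.   -0.   -0.  ] [ 520.7  -310.01  160.14]
45 [-0.   -0.44 -0.52 -4.    0.    0.  ] [ 514.43 -312.29  161.17]
48 [-0.   -0.32 -0.39 -3.   -0.    0.  ] [ 509.68 -314.02  161.63]
52 [ 0.   -0.44 -0.52 -4.    0.   -0.  ] [ 503.33 -316.33  161.83]
55 [-0.   -0.32 -0.39 -3.    0.    0.  ] [ 498.57 -318.06  161.67]
```

Call:
{"api": "move_arm", "payload": {
  "moves": [
    [0, 0.7, 0.9, -5, 0, 0],
    [0, 0.7, 0.9, -5, 0, 0],
    [0, -0.7, 0.1, -5, 0, 0],
    [0, -0.7, 0.1, -5, 0, 0],
    [0, -0.9, 0.2, -5, 0, 0],
    [0, -0.9, 0.2, -5, 0, 0],
    [0, -1.3, 0.3, -6, 0, 0],
    [0, 0, 0, 0, 0, 0]
  ]
}}

```text
clock: 8.43
tcp_pos: [527.5, -306.2, 155.7]
tcp_rot: [[-0.337, 0.765, 0.548], [0.941, 0.271, 0.201], [0.006, 0.584, -0.812]]
ft_force: [0.3, -0.5, -3.3]
grip_width: 0.142
grip_force: 88.3
```

Call:
{"api": "move_arm", "payload": {
  "moves": [
    [0, -0.5, -0.6, -5, 0, 0],
    [0, -0.5, -0.5, -4, 0, 0],
    [0, 0, 0, 0, 0, 0],
    [0, 0, 0, 0, 0, 0],
    [0, -0.3, -0.4, -3, 0, 0],
    [0, 0, 0, 0, 0, 0],
    [0, 0, 0, 0, 0, 0],
    [0, 0, 0, 0, 0, 0]
  ]
}}

```text
clock: 9.43
tcp_pos: [512.4, -314.0, 162.8]
tcp_rot: [[-0.339, 0.629, 0.699], [0.941, 0.227, 0.251], [-0.001, 0.743, -0.669]]
ft_force: [-0.1, 0.7, -1.9]
grip_width: 0.143
grip_force: 88.5
```

```bash
python3 lg.py
python3 - <<'E'
from h import *
from rig import viewer
ims=[]
for n in("scene","wrist"):
    s=viewer.snapshot(n); d["q_"+n]=s; ims.append(s["pixels"][:,:,::-1])
pickle.dump(d,open("s0.pkl","wb"))
a=cv2.resize(ims[0][270:400,345:475],(400,400),interpolation=cv2.INTER_CUBIC)
b=cv2.resize(ims[1],(400,300))
im=np.zeros((400,800,3),np.uint8); im[:,:400]=a; im[:300,400:]=b
cv2.imwrite("pics/p2.png",im)
E
```

```text
9.425 [-1.046  0.068  1.767  0.874  1.262 -1.654] [ 512.406 -313.998  162.816] [-0.339  0.629  0.699  0.941  0.227  0.251 -0.001  0.743 -0.669] F [-0.125  0.714 -1.94 ] 88.52457761764526 0.1433653779422286
```

View pics/p2.png

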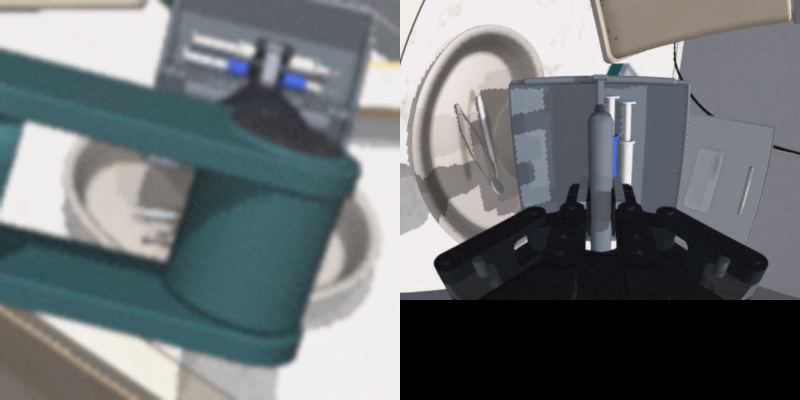

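Both instruments lie in the dish (wrist inset: tweezers (470,145), mirror (487,145)) and the syringes are still in the tray. Next I check the dish coordinates and work out the place and spray poses.

```bash
cat >> rel.py <<'E'
B0=np.array([618,295,0.])
def botpose(sec,beta,al,dist=150):
    T=rotz(beta)@roty(al)  # bottle x along beta pitched down by al
    return sec-T@[dist+50,0,146.],T
def bottool(o,T,s): # tool z=-bottle z, tool y=s*bottle y
    return o+T@[0,0,120.],T@np.array([[s,0,0],[0,s,0],[0,0,1.]])@np.diag([-1,1,-1])
E
python3 - <<'E'
from rel import *; from h import *
np.set_printoptions(precision=2,suppress=True)
s=d["q_wrist"];D=np.array([485,-323,0.])
for n,u,v in[("mir",125,152),("mir head",155,300),("tw",92,168),("tw",133,305)]: print(n,(onz(s,u,v,6,True)-D)@rotz(20))
for s_ in(1,-1): print("home",ik(*bottool(B0,rotz(204),s_)))
for C,psi in[((465,243,0),-110),((465,243,0),-100)]:
    sec=np.array(C)+rotz(psi)@[-28,0,7.]; print("sec",sec)
    for beta in(205,215,225):
      for al in(45,55):
        o,T=botpose(sec,beta,al)
        for s_ in(1,-1): print(psi,beta,al,s_,o,(rotz(psi).T@(o+T@[50,0,146.]-C)),bottool(o,T,s_)[0],ik(*bottool(o,T,s_)))
E
```

```text
mir [10.32 62.31  6.  ]
mir head [ 18.78 -45.89   6.  ]
tw [-13.57  54.97   6.  ]
tw [  0.86 -44.16   6.  ]
home (np.float64(0.9190694224365794), array([0.36, 0.43, 1.19, 0.  , 1.52, 1.51]))
home (np.float64(0.9190694196010365), array([ 0.36,  0.43,  1.19,  0.  ,  1.52, -1.63]))
sec [474.58 269.31   7.  ]
-110 205 45 1 [696.31 372.71  45.18] [-103.     75.    113.07] [619.41 336.85 130.04] (np.float64(0.30611243834854707), array([0.41, 0.08, 1.8 , 0.04, 0.48, 1.51]))
-110 205 45 -1 [696.31 372.71  45.18] [-103.     75.    113.07] [619.41 336.85 130.04] (np.float64(0.30611243834820456), array([ 0.41,  0.08,  1.8 ,  0.04,  0.48, -1.63]))
-110 205 55 1 [686.93 368.34  87.09] [-88.84  60.84 129.87] [597.85 326.79 155.92] (np.float64(0.093433835058332), array([ 0.41, -0.03,  1.95,  0.1 ,  0.26,  1.46]))
-110 205 55 -1 [686.93 368.34  87.09] [-88.84  60.84 129.87] [597.85 326.79 155.92] (np.float64(0.09343384460148371), array([ 0.41, -0.03,  1.95,  0.1 ,  0.26, -1.68]))
-110 215 45 1 [674.99 409.64  45.18] [-114.88   60.84  113.07] [605.48 360.97 130.04] (np.float64(0.3411349424472777), ar
[... 2403 characters left out ...]
] [581.28 348.59 155.92] (np.float64(0.1717063586741727), array([ 0.36, -0.04,  1.96,  0.64,  0.34, -2.33]))
-100 225 45 1 [642.86 443.57  45.18] [-114.88   60.84  113.07] [582.86 383.57 130.04] (np.float64(0.4176256652993676), array([0.37, 0.08, 1.81, 0.54, 0.59, 0.81]))
-100 225 45 -1 [642.86 443.57  45.18] [-114.88   60.84  113.07] [582.86 383.57 130.04] (np.float64(0.2364381439540213), array([ 0.37,  0.08,  1.81,  0.54,  0.59, -2.33]))
-100 225 55 1 [635.55 436.26  87.09] [-98.48  49.35 129.87] [566.04 366.75 155.92] (np.float64(0.31968951679238555), array([ 0.32, -0.03,  1.95,  0.91,  0.49,  0.44]))
-100 225 55 -1 [635.55 436.26  87.09] [-98.48  49.35 129.87] [566.04 366.75 155.92] None
```

Run:
```python
from rel import *; from h import *
np.set_printoptions(precision=2,suppress=True)
S=d["scene"];w=d["w1"]
print("edge",onz(S,200,270,0),onz(S,215,280,0),"strip",[onz(w,u,v,25,True) for u,v in[(560,110),(595,150),(640,230)]], onz(S,205,190,0),onz(S,270,150,0))
o=pickle.load(open("log.pkl","rb"))[-1]; P,M=o["tcp_pos"],o["tcp_rot"]
C=np.array([455,236,0.])
X=rotz(20.)@G
for n,(P1,M1) in dict(lift=(P+[0,0,40],M),flat=(np.array([540,-300,215.]),X)).items():
    print(n,rel(P,M,P1,M1)); P,M=P1,M1
for psi in(20,-50,-110):
  for xy in((300,60),(340,-40)): 
    P1,M1=traytool(np.array([*xy,135.]),psi); print(psi,xy,ik(P1,M1))
sec=C+rotz(-112)@[-28,0,7.]
for al in (0,25,50):
  ob,T=botpose(sec,213,al); print(ob,T@[50,0,146.]+ob,bottool(ob,T,1)[0],ik(*bottool(ob,T,1)))
```

```text
edge [340.05 269.97   0.  ] [340.51 213.23   0.  ] strip [array([572.74, 471.82,  25.  ]), array([633.59, 476.88,  25.  ]), array([760.6 , 471.49,  25.  ])] [573.91 484.37   0.  ] [847.84 448.26   0.  ]
lift [-0.    2.97 -2.68  0.    0.    0.  ]
flat [ 0.38  2.96  1.47 47.99  0.14 -0.16]
20 (300, 60) (np.float64(0.2764887520101427), array([ 0.01, -0.48,  1.9 , -0.  ,  1.73, -0.34]))
20 (340, -40) (np.float64(0.36998930913097555), array([-0.28, -0.39,  1.84, -0.  ,  1.69, -0.63]))
-50 (300, 60) (np.float64(0.27648874895625625), array([ 0.01, -0.48,  1.9 , -0.  ,  1.73,  0.88]))
-50 (340, -40) (np.float64(0.36998930140258574), array([-0.28, -0.39,  1.84,  0.  ,  1.69,  0.59]))
-110 (300, 60) (np.float64(0.2764887465563021), array([ 0.01, -0.48,  1.9 ,  0.  ,  1.73,  1.93]))
-110 (340, -40) (np.float64(0.3699893005944939), array([-0.28, -0.39,  1.84,  0.  ,  1.69,  1.64]))
[ 633.22  370.89 -139.  ] [591.29 343.66   7.  ] [633.22 370.89 -19.  ] (np.float64(0.8951912878822343), array([0.45, 0.65, 1.17, 0.  , 1.33, 1.45]))
[669.26 394.29 -40.8 ] [579.5  336.    70.39] [626.72 366.67  67.96] (np.float64(0.7049162446487458), array([0.42, 0.31, 1.53, 0.08, 0.87, 1.38]))
[667.11 392.89  66.36] [546.35 314.47 121.91] [590.01 342.83 143.5 ] (np.float64(0.2398866462914455), array([ 0.37, -0.  ,  1.9 ,  0.4 ,  0.41,  1.07]))
```

Call:
{"api": "move_arm", "payload": {
  "moves": [
    [0.1, 1.5, -0.3, 0, 0, 0],
    [0.1, 2.2, -0.4, 0, 0, 0],
    [0.1, 2.2, -0.5, 0, 0, 0],
    [0, 0, 0, 5, 0, 0],
    [0, 0, 0, 7, 0, 0],
    [0, 0, 0, 8, 0, 0],
    [0, 0, 0, 8, 0, 0],
    [0, 0, 0, 8, 0, 0]
  ]
}}

```text
clock: 10.52
tcp_pos: [540.4, -300.4, 216.3]
tcp_rot: [[-0.337, 0.921, 0.195], [0.941, 0.33, 0.068], [-0.002, 0.207, -0.978]]
ft_force: [1.2, -0.7, -3.2]
grip_width: 0.14
grip_force: 88.4
```

Call:
{"api": "move_arm", "payload": {
  "moves": [
    [0, 0, 0, 7, 0, 0],
    [0, 0, 0, 5, 0, 0],
    [1.5, -0.4, 0, 0, 0, 0],
    [3, -0.7, 0, 0, 0, 0],
    [3.5, -0.9, 0, 0, 0, 0],
    [4, -1, 0, 0, 0, 0],
    [4, -1, 0, 0, 0, 0],
    [4, -1, 0, 0, 0, 0]
  ]
}}

```text
clock: 11.52
tcp_pos: [423.4, -127.5, 214.6]
tcp_rot: [[-0.337, 0.941, 0.003], [0.941, 0.337, 0.002], [0.001, 0.003, -1.0]]
ft_force: [-0.9, 0.1, -2.0]
grip_width: 0.144
grip_force: 88.5
```

Call:
{"api": "move_arm", "payload": {
  "moves": [
    [4, -1, 0, 0, 0, 0],
    [4, -1, 0, 0, 0, 0],
    [4, -1, 0, 0, 0, 0],
    [4, -1, 0, 0, 0, 0],
    [3.5, -0.8, 0, 0, 0, 0],
    [2.5, -0.4, 0, 0, 0, 0],
    [0, 0, 0, 0, 0, 6],
    [0, 0, 0, 0, 0, 10]
  ]
}}

```text
clock: 12.52
tcp_pos: [300.4, 60.9, 214.3]
tcp_rot: [[-0.061, 0.998, 0.003], [0.998, 0.061, 0.003], [0.003, 0.003, -1.0]]
ft_force: [0.3, 0.7, -3.3]
grip_width: 0.146
grip_force: 88.5
```

Call:
{"api": "move_arm", "payload": {
  "moves": [
    [0, 0, 0, 0, 0, 10],
    [0, 0, 0, 0, 0, 10],
    [0, 0, 0, 0, 0, 10],
    [0, 0, 0, 0, 0, 10],
    [0, 0, 0, 0, 0, 10],
    [0, 0, 0, 0, 0, 10],
    [0, 0, 0, 0, 0, 10],
    [0, 0, 0, 0, 0, 10]
  ]
}}

```text
clock: 13.52
tcp_pos: [300.6, 60.5, 214.2]
tcp_rot: [[0.973, 0.232, 0.002], [0.232, -0.973, 0.003], [0.003, -0.002, -1.0]]
ft_force: [-0.1, 0.7, -1.8]
grip_width: 0.144
grip_force: 88.5
```

Call:
{"api": "move_arm", "payload": {
  "moves": [
    [0, 0, 0, 0, 0, 10],
    [0, 0, 0, 0, 0, 10],
    [0, 0, 0, 0, 0, 10],
    [0, 0, 0, 0, 0, 6],
    [0, 0, 0, 0, 0, 0]
  ]
}}

```text
clock: 14.15
tcp_pos: [300.7, 60.3, 214.2]
tcp_rot: [[0.926, -0.378, 0.002], [-0.378, -0.926, 0.002], [0.001, -0.003, -1.0]]
ft_force: [-0.9, -0.8, -2.8]
grip_width: 0.147
grip_force: 88.5
```

```bash
python3 lg.py
python3 - <<'E'
from rel import *
np.set_printoptions(precision=2,suppress=True)
o=pickle.load(open("log.pkl","rb"))[-1]; P,M=o["tcp_pos"],o["tcp_rot"]
print(rel(P,M,*traytool(np.array([460,236,135.]),-112)))
E
```

```text
14.15 [ 0.01  -0.483  1.899  0.002  1.724  1.969] [300.739  60.329 214.18 ] [ 0.926 -0.378  0.002 -0.378 -0.926  0.002  0.001 -0.003 -1.   ] F [-0.912 -0.84  -2.757] 88.47859382629395 0.14714124639658435
[  8.11 -22.28  -0.01  -0.15  -0.06  -0.2 ]
```

Call:
{"api": "move_arm", "payload": {
  "moves": [
    [-0.4, -1.7, 0, 0, 0, 0],
    [-0.8, -3, 0, 0, 0, 0],
    [-1, -3.5, 0, 0, 0, 0],
    [-0.8, -3, 0, 0, 0, 0],
    [-0.4, -2.5, 0, 0, 0, 0],
    [1, -1.5, 0, 0, 0, 0],
    [2.5, -1.5, 0, 0, 0, 0],
    [3, -2, 0, 0, 0, 0]
  ]
}}

```text
clock: 15.15
tcp_pos: [401.0, 221.7, 214.5]
tcp_rot: [[0.926, -0.376, 0.001], [-0.376, -0.926, 0.002], [-0.0, -0.002, -1.0]]
ft_force: [-0.0, -0.0, -3.1]
grip_width: 0.147
grip_force: 88.5
```

Call:
{"api": "move_arm", "payload": {
  "moves": [
    [2.5, -2, 0, 0, 0, 0],
    [2.5, -1.6, 0, 0, 0, 0],
    [0, 0, 2, 0, 0, 0],
    [0, 0, 3, 0, 0, 0],
    [0, 0, 3, 0, 0, 0],
    [0, 0, 2.5, 0, 0, 0],
    [0, 0, 1.5, 0, 0, 0],
    [0, 0, 0.5, 0, 0, 0]
  ]
}}

```text
clock: 16.15
tcp_pos: [460.4, 235.5, 88.4]
tcp_rot: [[0.926, -0.378, -0.001], [-0.378, -0.926, 0.0], [-0.001, 0.0, -1.0]]
ft_force: [0.7, 0.3, -2.7]
grip_width: 0.142
grip_force: 88.5
```

```bash
python3 lg.py
```

```text
16.15 [0.363 0.099 1.671 0.001 1.374 2.321] [460.405 235.491  88.437] [ 0.926 -0.378 -0.001 -0.378 -0.926  0.    -0.001  0.    -1.   ] F [ 0.702  0.296 -2.748] 88.48499178886414 0.14172142427596668
```

Call:
{"api": "move_arm", "payload": {
  "moves": [
    [0, 0, 0.3, 0, 0, 0],
    [0, 0, 0.2, 0, 0, 0],
    [0, 0, 0.1, 0, 0, 0],
    [0, 0, 0, 0, 0, 0]
  ]
}}

```text
clock: 16.65
tcp_pos: [461.2, 235.7, 83.4]
tcp_rot: [[0.926, -0.379, 0.001], [-0.379, -0.926, 0.0], [0.0, -0.001, -1.0]]
ft_force: [0.0, -0.5, -2.8]
grip_width: 0.144
grip_force: 88.5
```

```bash
python3 lg.py
```

```text
16.65 [0.363 0.104 1.676 0.    1.362 2.322] [461.206 235.692  83.394] [ 0.926 -0.379  0.001 -0.379 -0.926  0.     0.    -0.001 -1.   ] F [ 0.035 -0.483 -2.812] 88.4830105304718 0.14438256433573177
```

Call:
{"api": "move_arm", "payload": {
  "moves": [
    [0, 0, 0.1, 0, 0, 0],
    [0, 0, 0.1, 0, 0, 0],
    [0, 0, 0, 0, 0, 0]
  ]
}}

```text
clock: 17.02
tcp_pos: [461.6, 236.1, 82.4]
tcp_rot: [[0.926, -0.378, 0.002], [-0.378, -0.926, 0.001], [0.001, -0.002, -1.0]]
ft_force: [-1.5, 1.0, 5.4]
grip_width: 0.146
grip_force: 89.5
```

```bash
python3 lg.py
```

```text
17.025 [0.363 0.105 1.677 0.001 1.358 2.322] [461.563 236.11   82.366] [ 0.926 -0.378  0.002 -0.378 -0.926  0.001  0.001 -0.002 -1.   ] F [-1.517  0.995  5.394] 89.47901844978333 0.14603431851284418
```

Call:
{"api": "move_arm", "payload": {
  "moves": [
    [0, 0, 0, 0, 0, 0],
    [0, 0, 0, 0, 0, 0],
    [0, 0, 0, 0, 0, 0],
    [0, 0, -2, 0, 0, 0],
    [0, 0, -4, 0, 0, 0],
    [0, 0, -4, 0, 0, 0],
    [0, 0, -4, 0, 0, 0],
    [0, 0, 0, 0, 0, 0]
  ],
  "grip": 5
}}

```text
clock: 18.02
tcp_pos: [462.9, 236.3, 225.5]
tcp_rot: [[0.926, -0.379, 0.008], [-0.379, -0.926, 0.003], [0.006, -0.006, -1.0]]
ft_force: [-0.7, -0.6, 0.4]
grip_width: 0.588
grip_force: 0.0
```

```bash
python3 lg.py
python3 - <<'E'
from rel import *
np.set_printoptions(precision=2,suppress=True)
o=pickle.load(open("log.pkl","rb"))[-1]; P,M=o["tcp_pos"],o["tcp_rot"]
P1,M1=bottool(B0,rotz(204),1)
print(rel(P,M,P1+[0,0,100],M1))
# viewpoint for looking at bottle with wrist camera: where does bottle project from there?
E
```

```text
18.025 [ 0.363  0.018  1.477 -0.     1.638  2.322] [462.931 236.296 225.488] [ 0.926 -0.379  0.008 -0.379 -0.926  0.003  0.006 -0.006 -1.   ] F [-0.688 -0.634  0.432] 0.0 0.5880903056782323
[ 12.13 -11.3    0.69  -0.18  -0.49 -46.24]
```

Call:
{"api": "move_arm", "payload": {
  "moves": [
    [2, -2, 0, 0, 0, -5],
    [2, -2, 0, 0, 0, 0],
    [2, -2, 0, 0, 0, 0],
    [2.4, -1.6, 0, 0, 0, 0],
    [0, 0, 0, 0, 0, -10],
    [0, 0, 0, 0, 0, -10],
    [0, 0, 0, 0, 0, -10],
    [0, 0, 0, 0, 0, -10]
  ]
}}

```text
clock: 19.02
tcp_pos: [564.3, 280.8, 218.8]
tcp_rot: [[0.92, 0.392, -0.003], [0.392, -0.92, -0.001], [-0.003, -0.0, -1.0]]
ft_force: [0.4, 0.2, -0.3]
grip_width: 0.585
grip_force: 0.0
```

```bash
python3 lg.py
python3 - <<'E'
from h import *
from rig import viewer
for n in("side","wrist"): d["b_"+n]=viewer.snapshot(n)
pickle.dump(d,open("s0.pkl","wb"))
a=crop(d["b_side"],235,250,100,120,300,360)
b=crop(d["b_wrist"],140,60,360,330,500,458)
im=np.zeros((458,800,3),np.uint8); im[:360,:300]=a; im[:,300:]=b
cv2.imwrite("pics/b1.png",im)
E
```

```text
19.025 [ 0.372  0.274  1.2   -0.     1.67   1.54 ] [564.304 280.774 218.814] [ 0.92   0.392 -0.003  0.392 -0.92  -0.001 -0.003 -0.    -1.   ] F [ 0.407  0.204 -0.304] 0.0 0.5852856277650428
```

View pics/b1.png

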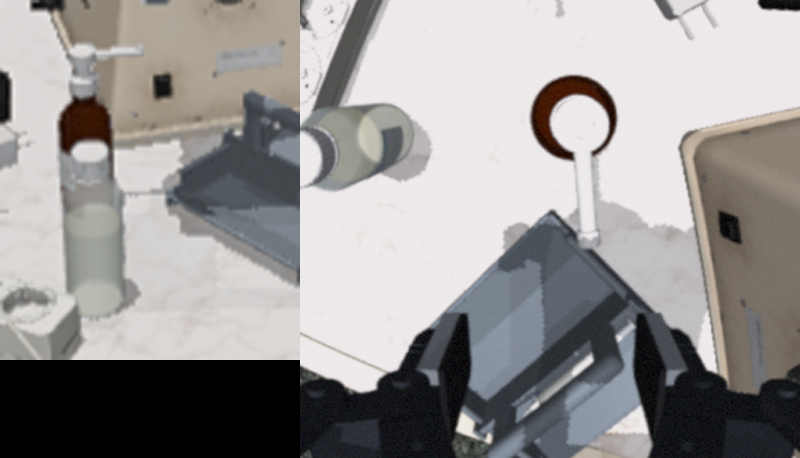

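The wrist crop shows the pump centred at crop (579,124) and the spout tip at (589,240). The tray is level, with its emptied section facing the bottle.

Run:
```python
from rel import *; from h import *
np.set_printoptions(precision=2,suppress=True)
w=d["b_wrist"]; f=lambda u,v,z:onz(w,(u-300)/1.389+140,v/1.389+60,z,True)
c=f(579,124,154); t=f(589,240,147); print(c,t,np.linalg.norm((t-c)[:2]),np.degrees(np.arctan2(*(t-c)[1::-1])), f(574,117,50))
print("tray corners/lip", f(552,213,20), f(640,290,20))
for n,u,v,z in(("side pump",235+85/3,250+50/3,152),("tip",235+141/3,250+50/3,147)): print(n,onz(d["b_side"],u,v,z))
o=pickle.load(open("log.pkl","rb"))[-1]; P,M=o["tcp_pos"],o["tcp_rot"]
az=np.degrees(np.arctan2(*(t-c)[1::-1]))
B=np.array([c[0],c[1],0])
print(rel(P,M,*bottool(B,rotz(az),1)))
```

```text
[624.08 295.33 154.  ] [582.51 272.02 147.  ] 47.65481621308274 -150.72207351870406 [623.59 292.35  50.  ]
tray corners/lip [559.97 278.71  20.  ] [534.14 201.28  20.  ]
side pump [616.92 300.3  152.  ]
tip [579.48 275.35 147.  ]
[ 6.1   1.01  9.86 -0.02  0.19 -6.2 ]
```

Call:
{"api": "move_arm", "payload": {
  "moves": [
    [2, 0.3, 0, 0, 0, 0],
    [2.5, 0.4, 0, 0, 0, 0],
    [1.4, 0.2, 0, 0, 0, 0],
    [0, 0, 0, 0, 0, -6.5],
    [0, 0, 2.5, 0, 0, 0],
    [0, 0, 3, 0, 0, 0],
    [0, 0, 2.5, 0, 0, 0],
    [0, 0, 1.7, 0, 0, 0]
  ]
}}

```text
clock: 20.12
tcp_pos: [621.7, 295.2, 121.1]
tcp_rot: [[0.874, 0.487, -0.003], [0.487, -0.874, -0.001], [-0.004, -0.001, -1.0]]
ft_force: [-0.4, -0.1, 0.2]
grip_width: 0.589
grip_force: 0.0
```

Call:
{"api": "move_arm", "payload": {
  "moves": [
    [0, 0, 0, 0, 0, 0],
    [0, 0, 0, 0, 0, 0],
    [0, 0, 0, 0, 0, 0],
    [0, 0, 0, 0, 0, 0],
    [0, 0, 0, 0, 0, 0]
  ],
  "grip": 0,
  "force": 80
}}

```text
clock: 20.75
tcp_pos: [622.8, 295.6, 124.5]
tcp_rot: [[0.872, 0.489, 0.001], [0.489, -0.872, 0.0], [0.001, 0.0, -1.0]]
ft_force: [-0.3, 0.2, -0.7]
grip_width: 0.251
grip_force: 78.1
```

```bash
python3 lg.py
```

```text
20.75 [0.361 0.441 1.17  0.    1.53  1.421] [622.83  295.637 124.461] [ 0.872  0.489  0.001  0.489 -0.872  0.     0.001  0.    -1.   ] F [-0.35   0.205 -0.661] 78.12157988548279 0.2505705679101164
```

```bash
cat > plan.py <<'E'
from rel import *
np.set_printoptions(precision=2,suppress=True)
o=pickle.load(open("log.pkl","rb"))[-1]; P,M,q=o["tcp_pos"],o["tcp_rot"],o["qpos"]
sec=np.array([472,262,7.])
def tgt(beta,al,dist=150):
    ob,T=botpose(sec,beta,al,dist); return ob+T@[0,0,124.5],T@np.diag([-1,1,-1.]),ob
def check(P,M,rows,q):
    for r in rows:
        P=P+M@np.array(r[:3])*10; M=M@R.from_rotvec(np.radians(r[3:])).as_matrix()
        s=ik(P,M,[q]); 
        if s is None: print("fail",r,P);return P,M,q
        print(r,P,"dq/lim",np.abs((s[1]-q)*8/np.array([2.79,2.79,3.14,3.14,3.14,3.14])).max().round(2),"margin",s[0].round(2)); q=s[1]
    return P,M,q
E
python3 - <<'E'
from plan import *
for b,a in((213,50),(213,46),(211,48),(213,42)):
    P1,M1,ob=tgt(b,a); print(b,a,ob,P1,ik(P1,M1,[q]),rel(P+[0,0,150],M,P1+[0,0,120],M1))
P1,M1,ob=tgt(213,46)
Q=P+[0,0,150];v=M.T@(P1+[0,0,100]-Q)/10
print(v, R.from_matrix(M.T@M1).as_rotvec(degrees=True))
rows=[[0,0,-3,0,0,0]]*5+[[v[0]/2,v[1]/2,v[2]/2,0,0,0]]*2+[[0,0,0,0,0,-3.7]]+[[0,0,0,0,6.6,0]]*7
check(P,M,rows,q)
E
```

```text
213 50 [673.62 392.93  66.36] [593.63 340.99 146.39] (np.float64(0.24846187800866545), array([ 0.36, -0.  ,  1.9 ,  0.41,  0.42,  1.06])) [-0.33 -5.38  0.81  1.64 49.94 -3.51]
213 46 [676.6  394.87  49.45] [601.49 346.09 135.93] (np.float64(0.32051899010173), array([0.38, 0.04, 1.84, 0.31, 0.49, 1.16])) [ 0.6  -5.44  1.85  1.51 45.95 -3.55]
211 48 [679.71 386.81  57.94] [600.41 339.15 141.24] (np.float64(0.2716855445584082), array([0.38, 0.02, 1.87, 0.29, 0.44, 1.2 ])) [ 0.17 -4.89  1.32  0.74 47.96 -1.65]
213 42 [678.58 396.16  32.33] [608.72 350.78 124.85] (np.float64(0.3947994596889577), array([0.39, 0.09, 1.77, 0.24, 0.56, 1.22])) [ 1.46 -5.5   2.96  1.38 41.95 -3.58]
[ 0.6  -5.45  3.85] [ 1.51 45.95 -3.55]
[0, 0, -3, 0, 0, 0] [622.81 295.63 154.46] dq/lim 0.14 margin 0.86
[0, 0, -3, 0, 0, 0] [622.79 295.62 184.46] dq/lim 0.14 margin 0.81
[0, 0, -3, 0, 0, 0] [622.78 295.61 214.46] dq/lim 0.14 margin 0.77
[0, 0, -3, 0, 0, 0] [622.76 295.6  244.46] dq/lim 0.15 margin 0.71
[0, 0, -3, 0, 0, 0] [622.74 295.59 274.46] dq/lim 0.15 margin 0.65
[np.float64(0.3003887556011135), np.float64(-2.7225034876364385), np.float64(1.926515586685976), 0, 0, 0] [612.07 320.82 255.2 ] dq/lim 0.11 margin 0.68
[np.float64(0.3003887556011135), np.float64(-2.7225034876364385), np.float64(1.926515586685976), 0, 0, 0] [601.4  346.05 235.93] dq/lim 0.11 margin 0.71
[0, 0, 0, 0, 0, -3.7] [601.4  346.05 235.93] dq/lim 0.16 margin 0.71
[0, 0, 0, 0, 6.6, 0] [601.4  346.05 235.93] dq/lim 0.37 margin 0.83
[0, 0, 0, 0, 6.6, 0] [601.4  346.05 235.93] dq/lim 0.37 margin 0.94
[0, 0, 0, 0, 6.6, 0] [601.4  346.05 235.93] dq/lim 0.38 margin 0.94
[0, 0, 0, 0, 6.6, 0] [601.4  346.05 235.93] dq/lim 0.38 margin 0.87
[0, 0, 0, 0, 6.6, 0] [601.4  346.05 235.93] dq/lim 0.39 margin 0.81
[0, 0, 0, 0, 6.6, 0] [601.4  346.05 235.93] dq/lim 0.39 margin 0.68
[0, 0, 0, 0, 6.6, 0] [601.4  346.05 235.93] dq/lim 0.4 margin 0.52
```

Call:
{"api": "move_arm", "payload": {
  "moves": [
    [0, 0, -1.5, 0, 0, 0],
    [0, 0, -3, 0, 0, 0],
    [0, 0, -3.5, 0, 0, 0],
    [0, 0, -4, 0, 0, 0],
    [0, 0, -3, 0, 0, 0],
    [0.3, -2.7, 1.9, 0, 0, 0],
    [0.3, -2.7, 1.9, 0, 0, 0],
    [0, 0, 0, 0, 0, -3.7]
  ]
}}

```text
clock: 21.75
tcp_pos: [599.8, 347.4, 234.7]
tcp_rot: [[0.837, 0.548, -0.003], [0.548, -0.837, -0.001], [-0.003, -0.001, -1.0]]
ft_force: [-0.2, -0.6, -1.4]
grip_width: 0.249
grip_force: 78.4
```

Call:
{"api": "move_arm", "payload": {
  "moves": [
    [0, 0, 0, 0, 5, 0],
    [0, 0, 0, 0, 7, 0],
    [0, 0, 0, 0, 7, 0],
    [0, 0, 0, 0, 7, 0],
    [0, 0, 0, 0, 7, 0],
    [0, 0, 0, 0, 7, 0],
    [0, 0, 0, 0, 6, 0],
    [0, 0, 0, 0, 0, 0]
  ]
}}

```text
clock: 22.75
tcp_pos: [599.4, 344.6, 233.9]
tcp_rot: [[0.586, 0.544, 0.6], [0.379, -0.839, 0.39], [0.716, -0.001, -0.698]]
ft_force: [0.2, -0.6, -1.9]
grip_width: 0.253
grip_force: 78.4
```

```bash
python3 lg.py
python3 - <<'E'
from plan import *
from h import d
from rig import viewer
P1,M1,ob=tgt(213,46); print(rel(P,M,P1,M1))
d["sp_side"]=viewer.snapshot("side"); pickle.dump(d,open("s0.pkl","wb"))
E
```

```text
22.75 [ 0.374 -0.054  1.72   0.225  0.701  1.257] [599.381 344.649 233.9  ] [ 0.586  0.544  0.6    0.379 -0.839  0.39   0.716 -0.001 -0.698] F [ 0.2   -0.566 -1.926] 78.36168050765991 0.25257554330932325
[-6.83  0.    7.03 -0.01  0.31 -0.07]
```

Call:
{"api": "move_arm", "payload": {
  "moves": [
    [-1, 0, 1, 0, 0, 0],
    [-1.5, 0, 1.5, 0, 0, 0],
    [-1.7, 0, 1.7, 0, 0, 0],
    [-1.3, 0, 1.4, 0, 0, 0],
    [-0.9, 0, 0.9, 0, 0, 0],
    [-0.4, 0, 0.5, 0, 0, 0],
    [0, 0, 0, 0, 0, 0]
  ]
}}

```text
clock: 23.68
tcp_pos: [604.4, 347.5, 138.4]
tcp_rot: [[0.583, 0.544, 0.603], [0.378, -0.839, 0.391], [0.719, -0.0, -0.695]]
ft_force: [0.8, 0.1, -1.4]
grip_width: 0.248
grip_force: 78.4
```

```bash
python3 lg.py
python3 - <<'E'
from plan import *
from h import *
from rig import viewer
Tb=M@np.diag([-1,1,-1.]); ob=P-Tb@[0,0,124.5]; noz=ob+Tb@[50,0,146]
print("sec in nozzle",Tb.T@(sec-noz),"noz",noz,"in tray",rotz(-112.2).T@(noz-[461.5,236,0]))
for n in("side","scene"):
    s=viewer.snapshot(n); d["sp2_"+n]=s; im=s["pixels"].astype(int)
    a=proj(s,ob+Tb@[0,0,10]); b=proj(s,ob+Tb@[0,0,95]); c=((a+b)/2)[0]
    yy,xx=np.mgrid[:480,:640]
    m=(np.hypot(xx-c[0],yy-c[1])<45)&(im[...,0]>im[...,2]+15)&(im.sum(2)<260)&(im[...,0]>im[...,1]+12)
    if m.sum()>20:
        q=np.c_[xx[m],yy[m]]; w,v=np.linalg.eigh(np.cov(q.T)); e=(b-a)[0]
        print(n,m.sum(),"cent",q.mean(0),"pred",c,"ang",np.degrees(np.arctan(v[1,1]/v[0,1])),"pred",np.degrees(np.arctan(e[1]/e[0])))
    print(n,"tip px",proj(s,noz))
E
```

```text
23.675 [0.376 0.047 1.825 0.304 0.496 1.162] [604.412 347.495 138.396] [ 0.583  0.544  0.603  0.378 -0.839  0.391  0.719 -0.    -0.695] F [ 0.773  0.096 -1.408] 78.36228489875793 0.24757366832874603
sec in nozzle [154.01  -0.29   0.56] noz [562.29 320.18 117.38] in tray [-116.03   61.51  117.38]
side 806 cent [233.65 305.45] pred [237.91 302.64] ang -37.94036809627645 pred -44.06977607674057
side tip px [[281.09 287.54]]
scene tip px [[236.86 187.04]]
```

Run:
```python
from plan import *
from h import *
from rig import viewer
s=viewer.snapshot("side"); im=s["pixels"].astype(int)
br=(im[...,0]>im[...,2]+12)&(im.sum(2)<270)&(im[...,0]>im[...,1]+8)
Tb0=M@np.diag([-1,1,-1.])
def mask(Tb,ob):
    th=np.linspace(0,2*np.pi,24)
    pts=[ob+Tb@[22.5*np.cos(t),22.5*np.sin(t),z] for z in(0,85) for t in th]+[ob+Tb@[12*np.cos(t),12*np.sin(t),104] for t in th]
    m=np.zeros((480,640),np.uint8); cv2.fillConvexPoly(m,cv2.convexHull(proj(s,pts).astype(np.int32)),1); return m>0
yy,xx=np.mgrid[:480,:640]; near=np.hypot(xx-237,yy-303)<50
for a in range(-16,17,2):
    Tb=Tb0@roty(a); g=P-8*M[:,2]; ob=g-Tb@[0,0,132.5]; m=mask(Tb,ob)
    noz=ob+Tb@[50,0,146]
    print(a,(m&br).sum(),(m&~br).sum(),(br&near&~m).sum(),Tb.T@(sec-noz))
m=mask(Tb0,P-Tb0@[0,0,124.5])
x0,y0=200,265
for y in range(y0,345,3): print("".join(("#" if m[y,x] else "b") if br[y,x] else ("." if m[y,x] else ("w" if im[y,x].sum()>660 else " ")) for x in range(x0,300,2)))
```

```text
-16 413 493 394 [149.98  -0.29 -56.22]
-14 445 460 362 [151.35  -0.29 -49.21]
-12 490 429 317 [152.48  -0.29 -42.17]
-10 515 392 292 [153.35  -0.29 -35.08]
-8 549 344 258 [153.98  -0.29 -27.97]
-6 589 320 218 [154.36  -0.29 -20.84]
-4 621 300 186 [154.5   -0.29 -13.71]
-2 651 261 156 [154.38  -0.29  -6.57]
0 687 236 120 [154.01  -0.29   0.56]
2 700 239 107 [153.4   -0.29   7.67]
4 682 271 125 [152.53  -0.29  14.75]
6 647 308 160 [151.42  -0.29  21.81]
8 615 343 192 [150.07  -0.29  28.81]
10 550 391 257 [148.47  -0.29  35.77]
12 493 461 314 [146.63  -0.29  42.67]
14 448 520 359 [144.55  -0.29  49.49]
16 399 562 408 [142.23  -0.29  56.25]
                                                  
                                                  
                                                  
                                                  
                                                  
                                                  
                                                  
                    ..######                      
                   ##########                     
                 .##########.w                    
                ..##########                      
              .....#########                      
       bbbb ........######.                       
      bbbbb#.......######.                        
      bbb####....######.                          
       b######.#######                            
        ############.                             
        ###########                               
        b########.                                
       bbbb####.                                  
        bbbb .
```

The silhouette fit shows at most about 2° of slip in the grip, so the aim is good to roughly 8 mm. Holding.

Call:
{"api": "move_arm", "payload": {
  "moves": [
    [0, 0, 0, 0, 0, 0],
    [0, 0, 0, 0, 0, 0],
    [0, 0, 0, 0, 0, 0],
    [0, 0, 0, 0, 0, 0],
    [0, 0, 0, 0, 0, 0],
    [0, 0, 0, 0, 0, 0],
    [0, 0, 0, 0, 0, 0],
    [0, 0, 0, 0, 0, 0]
  ]
}}

```text
clock: 24.82
tcp_pos: [604.2, 347.3, 138.5]
tcp_rot: [[0.583, 0.544, 0.604], [0.378, -0.839, 0.391], [0.719, -0.0, -0.695]]
ft_force: [1.1, 0.4, -1.4]
grip_width: 0.249
grip_force: 78.4
```

Call:
{"api": "move_arm", "payload": {
  "moves": [
    [0, 0, 0, 0, 0, 0],
    [0, 0, 0, 0, 0, 0],
    [0, 0, 0, 0, 0, 0],
    [0, 0, 0, 0, 0, 0],
    [0, 0, 0, 0, 0, 0],
    [0, 0, 0, 0, 0, 0],
    [0, 0, 0, 0, 0, 0],
    [0, 0, 0, 0, 0, 0]
  ]
}}

```text
clock: 25.82
tcp_pos: [604.2, 347.3, 138.6]
tcp_rot: [[0.583, 0.544, 0.604], [0.378, -0.839, 0.391], [0.719, -0.0, -0.695]]
ft_force: [0.5, -0.2, -0.5]
grip_width: 0.249
grip_force: 78.4
```

Call:
{"api": "move_arm", "payload": {
  "moves": [
    [0, 0, 0, 0, 0, 0],
    [0, 0, 0, 0, 0, 0],
    [0, 0, 0, 0, 0, 0],
    [0.4, 0, -0.5, 0, 0, 0],
    [1.5, 0, -1.5, 0, 0, 0],
    [2, 0, -2, 0, 0, 0],
    [2, 0, -2, 0, 0, 0],
    [1.3, 0, -1.3, 0, 0, 0]
  ]
}}

```text
clock: 26.82
tcp_pos: [602.6, 346.1, 244.1]
tcp_rot: [[0.581, 0.544, 0.606], [0.377, -0.839, 0.392], [0.722, 0.001, -0.692]]
ft_force: [0.2, -0.6, -0.7]
grip_width: 0.251
grip_force: 78.4
```

Call:
{"api": "move_arm", "payload": {
  "moves": [
    [0, 0, 0, 0, -5, 0],
    [0, 0, 0, 0, -7, 0],
    [0, 0, 0, 0, -7, 0],
    [0, 0, 0, 0, -7, 0],
    [0, 0, 0, 0, -7, 0],
    [0, 0, 0, 0, -7, 0],
    [0, 0, 0, 0, -6, 0],
    [0, 0, 0, 0, 0, 0]
  ]
}}

```text
clock: 27.82
tcp_pos: [603.3, 346.7, 238.9]
tcp_rot: [[0.839, 0.544, -0.001], [0.544, -0.839, -0.0], [-0.001, -0.0, -1.0]]
ft_force: [-0.1, -0.6, -2.2]
grip_width: 0.249
grip_force: 78.3
```

```bash
python3 lg.py
python3 - <<'E'
from plan import *
T=rotz(209.3); print(rel(P,M,np.array([622,295.5,200]),T@np.diag([-1,1,-1.])))
E
```

```text
27.825 [0.44  0.422 0.968 0.    1.752 1.436] [603.272 346.704 238.912] [ 0.839  0.544 -0.001  0.544 -0.839 -0.    -0.001 -0.    -1.   ] F [-0.1   -0.575 -2.158] 78.32083940505981 0.24906455222909418
[-1.21  5.32  3.89 -0.02  0.05  3.66]
```

Call:
{"api": "move_arm", "payload": {
  "moves": [
    [-0.4, 1.7, 0, 0, 0, 0],
    [-0.4, 2, 0, 0, 0, 0],
    [-0.4, 1.6, 0, 0, 0, 0],
    [0, 0, 0, 0, 0, 3.7],
    [0, 0, 3, 0, 0, 0],
    [0, 0, 3.5, 0, 0, 0],
    [0, 0, 2.5, 0, 0, 0],
    [0, 0, 1.5, 0, 0, 0]
  ]
}}

```text
clock: 28.82
tcp_pos: [620.4, 293.4, 134.6]
tcp_rot: [[0.873, 0.488, -0.002], [0.488, -0.873, -0.001], [-0.002, -0.0, -1.0]]
ft_force: [-1.1, -0.2, -1.3]
grip_width: 0.253
grip_force: 78.4
```

Call:
{"api": "move_arm", "payload": {
  "moves": [
    [0, 0, 0.4, 0, 0, 0],
    [0, 0, 0.2, 0, 0, 0],
    [0, 0, 0, 0, 0, 0]
  ]
}}

```text
clock: 29.2
tcp_pos: [621.5, 295.1, 131.5]
tcp_rot: [[0.872, 0.489, 0.002], [0.489, -0.872, 0.001], [0.002, 0.0, -1.0]]
ft_force: [-0.7, -0.4, -1.4]
grip_width: 0.25
grip_force: 78.4
```

```bash
python3 lg.py
```

```text
29.2 [0.361 0.432 1.167 0.    1.54  1.421] [621.468 295.141 131.453] [ 0.872  0.489  0.002  0.489 -0.872  0.001  0.002  0.    -1.   ] F [-0.678 -0.42  -1.423] 78.38037014007568 0.24952895880676995
```

Call:
{"api": "move_arm", "payload": {
  "moves": [
    [0, 0, 0.4, 0, 0, 0],
    [0, 0, 0.1, 0, 0, 0],
    [0, 0, 0.1, 0, 0, 0],
    [0, 0, 0, 0, 0, 0]
  ]
}}

```text
clock: 29.7
tcp_pos: [620.9, 295.0, 124.0]
tcp_rot: [[0.872, 0.489, 0.0], [0.489, -0.872, 0.0], [0.0, -0.0, -1.0]]
ft_force: [-0.5, -0.1, -1.6]
grip_width: 0.253
grip_force: 78.5
```

```bash
python3 lg.py
```

```text
29.7 [0.361 0.437 1.176 0.    1.529 1.421] [620.858 294.997 124.045] [ 0.872  0.489  0.     0.489 -0.872  0.     0.    -0.    -1.   ] F [-0.544 -0.12  -1.628] 78.52558851242065 0.25285286829530024
```

Call:
{"api": "move_arm", "payload": {
  "moves": [
    [0, 0, 0.1, 0, 0, 0],
    [0, 0, 0, 0, 0, 0]
  ]
}}

```text
clock: 29.95
tcp_pos: [621.0, 295.1, 123.9]
tcp_rot: [[0.872, 0.489, 0.001], [0.489, -0.872, 0.001], [0.001, 0.0, -1.0]]
ft_force: [-1.2, -0.6, 1.8]
grip_width: 0.249
grip_force: 78.6
```

Call:
{"api": "move_arm", "payload": {
  "moves": [
    [0, 0, 0.1, 0, 0, 0],
    [0, 0, 0, 0, 0, 0]
  ]
}}

```text
clock: 30.2
tcp_pos: [621.2, 295.1, 123.9]
tcp_rot: [[0.872, 0.489, 0.002], [0.489, -0.872, 0.001], [0.002, 0.0, -1.0]]
ft_force: [-1.6, 0.0, 5.4]
grip_width: 0.253
grip_force: 79.1
```

Call:
{"api": "move_arm", "payload": {
  "moves": [
    [0, 0, 0.1, 0, 0, 0],
    [0, 0, 0, 0, 0, 0]
  ]
}}

```text
clock: 30.45
tcp_pos: [621.3, 295.2, 123.9]
tcp_rot: [[0.872, 0.489, 0.003], [0.489, -0.872, 0.001], [0.003, 0.0, -1.0]]
ft_force: [-2.7, -1.9, 7.8]
grip_width: 0.251
grip_force: 79.4
```

On the worktop; release and rise straight up.

Call:
{"api": "move_arm", "payload": {
  "moves": [
    [0, 0, -0.2, 0, 0, 0],
    [0, 0, 0, 0, 0, 0],
    [0, 0, 0, 0, 0, 0],
    [0, 0, 0, 0, 0, 0],
    [0, 0, -1, 0, 0, 0],
    [0, 0, -2.5, 0, 0, 0],
    [0, 0, -3.5, 0, 0, 0],
    [0, 0, -3.5, 0, 0, 0]
  ],
  "grip": 5
}}

```text
clock: 31.45
tcp_pos: [620.9, 294.9, 229.8]
tcp_rot: [[0.872, 0.489, 0.001], [0.489, -0.872, 0.0], [0.001, 0.0, -1.0]]
ft_force: [0.7, 0.0, 1.1]
grip_width: 0.585
grip_force: 0.0
```

Call:
{"api": "move_arm", "payload": {
  "moves": [
    [-4, 0, -2, 0, 0, 0],
    [-4, 0, -1, 0, 0, 0],
    [0, 0, 0, 0, 0, 0],
    [0, 0, 0, 0, 0, 0]
  ]
}}

```text
clock: 31.95
tcp_pos: [551.5, 256.1, 258.6]
tcp_rot: [[0.872, 0.489, 0.002], [0.489, -0.872, 0.001], [0.002, 0.0, -1.0]]
ft_force: [0.7, 0.1, -0.0]
grip_width: 0.589
grip_force: 0.0
```

```bash
python3 lg.py
python3 - <<'E'
from rel import *; from h import *
from rig import viewer
np.set_printoptions(precision=1,suppress=True)
def bl(s): 
    im=s["pixels"].astype(int); return (im[...,0]>im[...,2]+12)&(im.sum(2)<270)&(im[...,0]>im[...,1]+8)
s=viewer.snapshot("side"); yy,xx=np.mgrid[:480,:640]
for n,t in(("before",d["side"]),("after",s)):
    m=bl(t)&(abs(xx-264)<15)&(abs(yy-290)<25); q=np.c_[xx[m],yy[m]]; print(n,m.sum(),q.mean(0),q.min(0),q.max(0))
a=d["side"]["pixels"][250:330,235:290].astype(int); b=s["pixels"][250:330,235:290].astype(int); print("diff",abs(a-b).mean())
# syringes: blue in wrist
w=viewer.snapshot("wrist"); d["end"]=w; im=w["pixels"].astype(int); m=(im[...,2]>im[...,0]+70)&(im[...,2]>im[...,1]+50); yy2=np.c_[xx[m],yy[m]]
if m.sum(): print("blue in tray frame",rotz(-112.2).T@(onz(w,*yy2.mean(0),17,True)-[461.5,236,0]),m.sum())
pickle.dump(d,open("s0.pkl","wb"))
E
```

```text
31.95 [0.341 0.214 1.195 0.    1.731 1.402] [551.455 256.064 258.63 ] [ 0.872  0.489  0.002  0.489 -0.872  0.001  0.002  0.    -1.   ] F [ 0.703  0.133 -0.03 ] 0.0 0.5889105630363951
before 236 [262.9 290.6] [255 282] [272 300]
after 241 [263.7 290.9] [255 282] [272 308]
diff 2.109469696969697
blue in tray frame [12.1 -1.8 17. ] 110
```

The bottle stands in its old place to within a pixel or so, the blue syringe is in its section, and the arm is clear.

```bash
python3 -c "
from rig import order
print(order.hand_in())"
```

```text
the job is handed in; nothing more can be done
None
```

Job handed in, with no verdict returned: the mirror and tweezers were seen in the kidney dish and the tray was set down about 10 mm from its start, turned; the spray was held over 2 s about 37° off the lip's normal, and the bottle is back in place.

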